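# Pack the weighing kit in layers

## Robot

A 7-joint arm with a two-finger parallel gripper is mounted at the origin on a cart in front of the work surface, level with it; the furniture and walls round the work are solid. World frame = base frame: x ahead of the robot, y to its left, z up, the work surface at z = 0. Lengths are in m, angles in rad, forces in N, time in s.
With the tool pointing down it reaches from about 0.35 to 0.775 m from the base axis. Payload 3.1 kg.
Tool frame: the origin (TCP) lies on the centre line of the jaws, within the pads' length; the fingertips stand 19 mm ahead of it and the grasp point (between the pads) is the TCP; y points along the fingers, x is the direction in which the jaws open and shut, and the axes are right-handed (so a half turn about y gives the same grasp; the last joint's range is limited). The gripper opens to 85 mm and grips with 20 to 120 N. Pads are 22 mm wide; open, the fingers measure 114 mm over their backs; the gripper's body (76 mm by 85 mm) begins 54 mm behind the grasp point. The pads swing forward as they close: fully open they stand 13 mm farther back than shut.
Start: joints at [1.255, 0.311, 0.014, 1.512, -0.004, 1.319, -0.027], TCP at [0.149, -0.53, 0.226] pointing down, gripper open.
Joint ranges: [-2.7, 2.7], [-0.3, 1.91], [-1.27, 1.3], [0.12, 2.57], [-1.44, 4.58], [0.2, 2.03], [-3.05, 3.05]. Speed limits (rad/s): [2.79, 2.79, 3.14, 3.14, 3.14, 3.14, 3.14].

## Interface

Orientations are given as a unit quaternion [w, x, y, z].
In Python, from plant import * gives the robot as it stands.
- The arm moves only by the tool step_arm, never from a script. Its argument "series" is a list of rows, each a list of 2 entries, a list of its own where there are three numbers: the shift along the tool's x, y, z in units of 40 mm (1.0 is 40 mm), then the turn about the tool's y in degrees. A call has 1 to 5 rows; each row shifts and turns the pose as measured when the row begins, along the tool's axes as they then stand; what a row does not reach is not made up. A row lasts 1/8 s, in which the tool goes at most 62.5 mm and 10.7 degrees, less where a joint would pass 70% of its speed; a pose out of reach is approached as far as the arm can. A call is refused whole if a number of a shift passes 1 or a number of a turn 10.7, either way. A call with a gripper value outside its range is refused whole. "jaw" is the opening, from -1 (shut) to 1 (fully open), so that 0 is half open, set as the call begins (left out, the last holds). The fingers move at their own pace and stop on an object; "force" is the grip in N (left out, the last holds). Time passes only in rows, so rows that do not move let the fingers close. It gives the time, the measured TCP pose, the force and the opening at its end, in the units of the state.
- sense(): the state, without advancing time (a new reading comes with each control period).
- read_camera(name): name is "scene" or "side" or "wrist"; returns a dict with "color" (480x640x3 uint8, red, green, blue), "fx", "fy", "cx", "cy" (pixels), "R" (3x3) and "t" (3): a world point X has camera coordinates R X + t; the wrist camera has in their place "T_tool_cam" (4x4, takes a point from camera to tool coordinates, whose origin is the TCP and whose axes are the tool frame's). Camera axes: x right, y down, z forward; pixel columns grow to the right and rows downward; lengths in m; the calibration is good to about 2 mm. A picture is of the moment at which its call begins: read the wrist's pose just before it. There is no depth.
- close_job(): hands the job in, once; it reports no verdict.
The state is a dict: "time": time; "joint_positions": joint angles; "dq": joint speeds; "tau": joint torques, N m; "tcp_pos": TCP position; "ee_rot": TCP orientation; "ft_force": force on the tool from outside, world axes, zero at the start; "ft_torque": the same for the moment, N m; "opening": finger opening in m.
Only numpy, scipy, OpenCV 4.12 (cv2) and the standard library are available. Lean on these libraries where they do the work, as an engineer would, in place of code of your own. Each camera call takes 0.05 s, during which the arm holds its last target.

## Task

Pack the weighing kit into the small steel tray in layers. First stand the largest of the three brass weights upright in the round recess between the tray's two white brackets and let go of it; then lay the green-handled spatula flat across both brackets, in their notches, centred over the weight.

Things in the scene. Friction and masses are not known exactly. Their poses are not given: they have to be found in the camera images.
- kit_seat (a point): Kit tray, 134 x 210 mm, fixed, rim top 11 mm above this point. Point: centre of floor of round recess (42 mm wide, 5 mm deep) in the grey liner. y along the tray, z up. White brackets 12 mm thick at y = +-45 mm, 62 mm wide in x (feet 72), top at z +51; each has an open notch, 38 mm wide about x = 0, floor at z +42, where the spatula lies. Between them fingers have room closing along x.
- weight_center (a point): Largest of three knobbed brass weights standing on the worktop (the other two are 27 and 21 mm tall), about 100 g. Point: its centre, 17 mm above its underside. z up. Round body 22 mm wide and 23 mm tall, then a knob 12 mm wide; 34 mm tall in all.
- spatula_center (a point): Slim metal spatula with green grip lying flat on the worktop, 185 mm long, 30 g. Point: centre of its length, 4.5 mm above its underside. y along it, x across, z up. The green grip, 70 mm long, 10 mm wide, 9 mm high, spans y -32 to +38 mm; the ends are 12 mm wide, 2 mm thick. Underside flat; either end may point either way.
Mind the look-alikes: they are no part of the job. What is shaped like the part that bears kit_seat but pink is not meant.

How it is judged:
On the way:
1. the largest weight stands in the recess, let go, while the spatula is still off the tray (horizontal distance between weight_center and kit_seat below 0.015 m and z of weight_center in the frame of kit_seat between 0.012 and 0.021 m and angle between the z axis of weight_center and the z axis of kit_seat, either way round below 0.17 rad and contact force between the fingers and weight_0 below 0.1 N and distance between spatula_center and kit_seat above 0.1 m), for 0.2 s.
At the end, for the whole second after the job is handed in: The largest weight stands upright (within 10 degrees) in the recess; the spatula lies flat in both notches over it, along the tray within 14 degrees, its middle within 15 mm across and 25 mm along the tray of the recess centre; both at rest (horizontal distance between weight_center and kit_seat below 0.015 m and z of weight_center in the frame of kit_seat between 0.012 and 0.021 m and angle between the z axis of weight_center and the z axis of kit_seat, either way round below 0.17 rad and x of spatula_center in the frame of kit_seat between -0.015 and 0.015 m and y of spatula_center in the frame of kit_seat between -0.025 and 0.025 m and z of spatula_center in the frame of kit_seat between 0.042 and 0.052 m and angle between the y axis of spatula_center and the y axis of kit_seat, either way round below 0.25 rad and angle between the z axis of spatula_center and the z axis of kit_seat, either way round below 0.3 rad and linear speed of each of weight_0, spatula below 0.02 m/s); the robot touches nothing.
It also fails if it takes over 48 s, if anything falls off the work surface, if the arm or the gripper's body presses on something with over 40 N, if the wrist force passes 120 N, or if a joint passes its speed limit or range.

## Working session

There is one attempt and no reset: what is moved stays moved. The work goes in short steps, Python scripts to look and compute and a tool call to move; the robot and the scene stay as the last step left them, time stands still between calls to the robot, and variables do not carry over. Pictures are saved under pics/ and viewed, and the job is handed in when it is done.

Besides the shell and the picture viewer there is one more tool, called after "Request:" as name(argument=value, ...), one argument or row to a line, values as JSON. step_arm: Moves the arm, as the interface text tells. Its arguments: {"type":"object","properties":{"series":{"type":"array","items":{"type":"array"}},"jaw":{"type":"number"},"force":{"type":"number"}},"required":["series"]}

```bash
ls; mkdir -p pics; python3 - <<'E'
from plant import *
import cv2,json,numpy as np
s=sense();print(s)
import pickle
for n in ["scene","side","wrist"]:
    c=read_camera(n); cv2.imwrite(f"pics/{n}0.png",c["color"][:,:,::-1]); pickle.dump(c,open(f"{n}0.pkl","wb"))
    print(n,{k:np.round(v,4).tolist() for k,v in c.items() if k!="color"})
E
```

```text
pics
{'time': 0.0, 'joint_positions': array([ 1.25528421,  0.31175375,  0.01396523,  1.51307   , -0.00442353,
        1.31920172, -0.02719008]), 'dq': array([-5.07932861e-05,  2.46689943e-04, -7.87320048e-04, -7.12283421e-04,
        1.00668044e-03,  9.55280870e-04, -3.67888046e-04]), 'tau': array([-2.08312244e-04, -3.79913986e+01,  1.46010113e-01, -2.30592871e+01,
        1.22370617e-02,  1.34322225e-02,  7.02584231e-06]), 'tcp_pos': array([ 0.14855121, -0.52877885,  0.22480039]), 'ee_rot': array([ 0.56407694, -0.5630894 ,  0.42774278, -0.42636094]), 'ft_force': array([0.21940681, 0.28637498, 0.408245  ]), 'ft_torque': array([ 0.00195248, -0.01239081, -0.04620831]), 'opening': 0.08553027320291126}
scene {'fx': 547.8686, 'fy': 547.8686, 'cx': 332.5075, 'cy': 241.691, 'R': [[-0.883, -0.4691, 0.0151], [-0.3558, 0.6482, -0.6733], [0.306, -0.5999, -0.7393]], 't': [0.507, 0.1091, 1.3162]}
side {'fx': 483.4858, 'fy': 483.4858, 'cx': 328.7627, 'cy': 241.6992, 'R': [[0.9515, -0.3071, 0.0196], [-0.1046, -0.3827, -0.9179], [0.2895, 0.8713, -0.3963]], 't': [-0.4051, 0.1568, 1.1044]}
wrist {'fx': 376.8934, 'fy': 376.8934, 'cx': 324.6959, 'cy': 237.3925, 'T_tool_cam': [[1.0, 0.0004, -0.0002, -0.0009], [0.0003, -0.2991, 0.9542, -0.1483], [0.0003, -0.9542, -0.2991, 0.0759], [0.0, 0.0, 0.0, 1.0]]}
```

View pics/scene0.png

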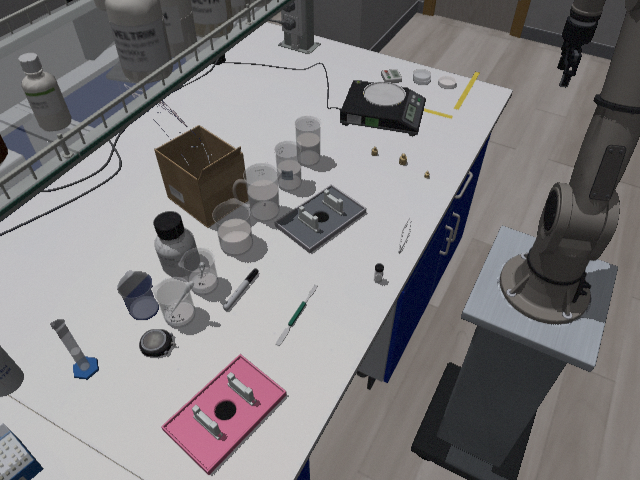

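View pics/side0.png

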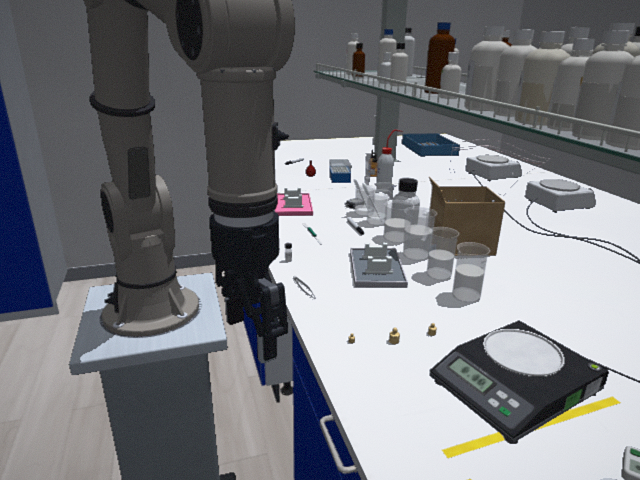

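View pics/wrist0.png

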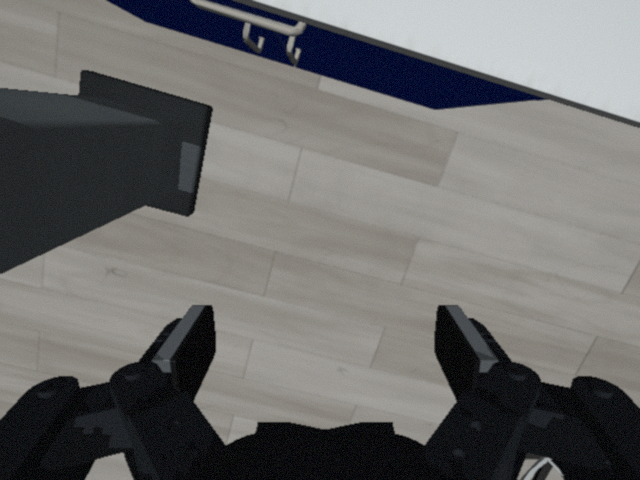

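The scene view shows three weights at (375,151), (403,159) and (427,174). The steel tray is at (321,216), the pink tray at (225,411), and the green spatula at (297,315). I'll look at enlarged crops.

```bash
cat > h.py <<'E'
import numpy as np,cv2,pickle
def crop(img,x0,y0,x1,y1,s,name):
    c=cv2.resize(img[y0:y1,x0:x1],None,fx=s,fy=s,interpolation=cv2.INTER_CUBIC); cv2.imwrite(name,c[:,:,::-1])
def ray(c,u,v,z):
    d=np.array([(u-c["cx"])/c["fx"],(v-c["cy"])/c["fy"],1.])
    o=-c["R"].T@c["t"]; d=c["R"].T@d
    return o+d*(z-o[2])/d[2]
def proj(c,X):
    p=c["R"]@np.asarray(X)+c["t"]; return c["fx"]*p[0]/p[2]+c["cx"],c["fy"]*p[1]/p[2]+c["cy"]
E
python3 - <<'E'
from h import *
a=pickle.load(open("scene0.pkl","rb"));b=pickle.load(open("side0.pkl","rb"))
crop(a["color"],365,140,435,185,11,"pics/c1.png")
crop(a["color"],270,180,370,255,8,"pics/c2.png")
crop(a["color"],270,280,325,350,8,"pics/c3.png")
crop(b["color"],340,315,445,350,7,"pics/c4.png")
crop(b["color"],345,235,410,290,10,"pics/c5.png")
crop(b["color"],295,215,330,250,14,"pics/c6.png")
E
```

```text
(no output)
```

View pics/c1.png

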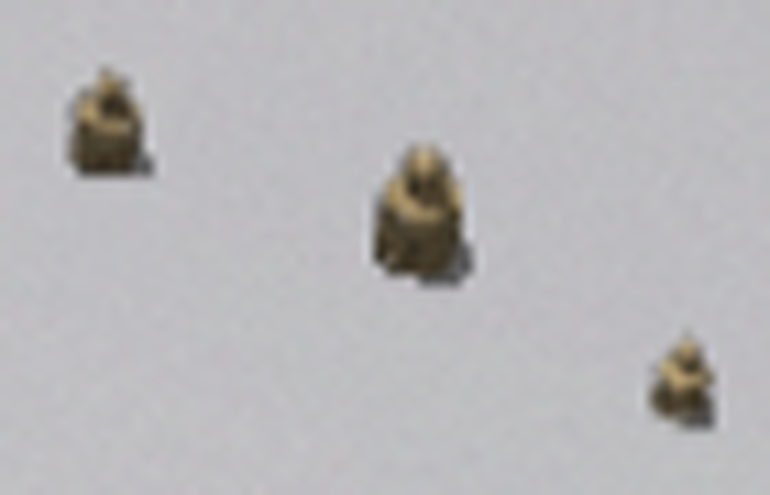

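View pics/c2.png

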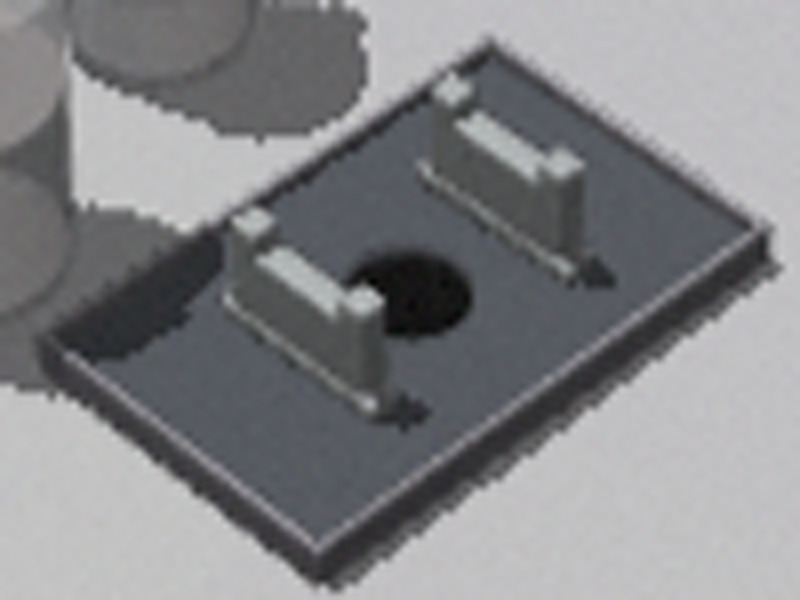

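View pics/c3.png

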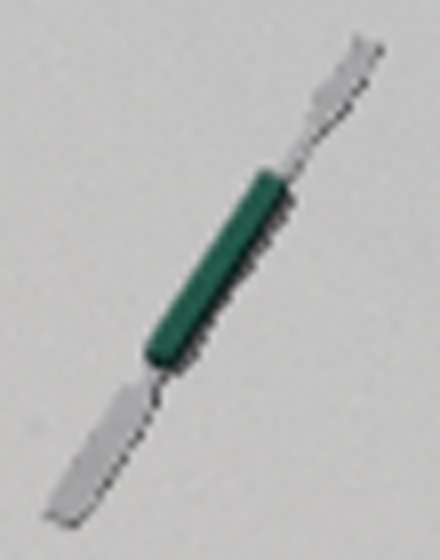

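View pics/c4.png

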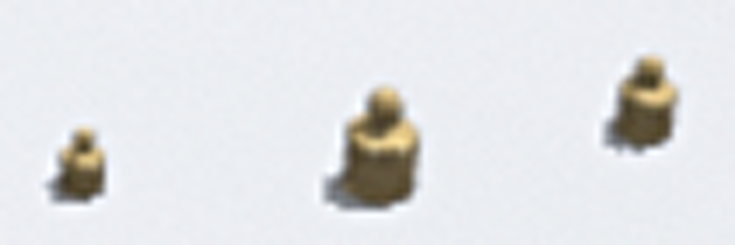

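View pics/c5.png

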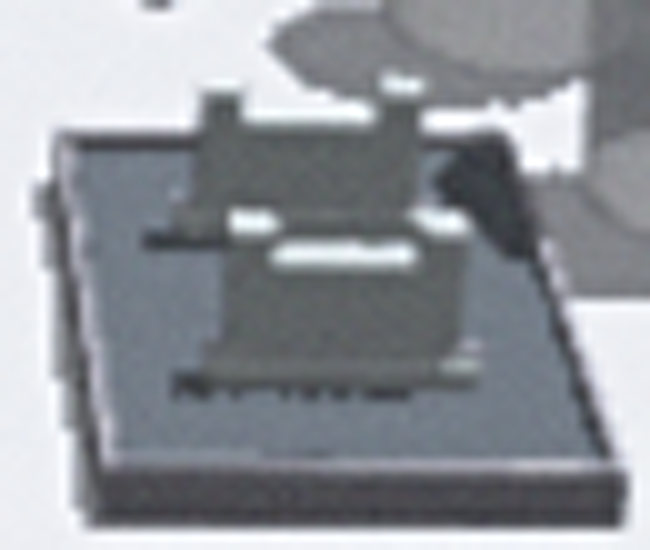

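View pics/c6.png

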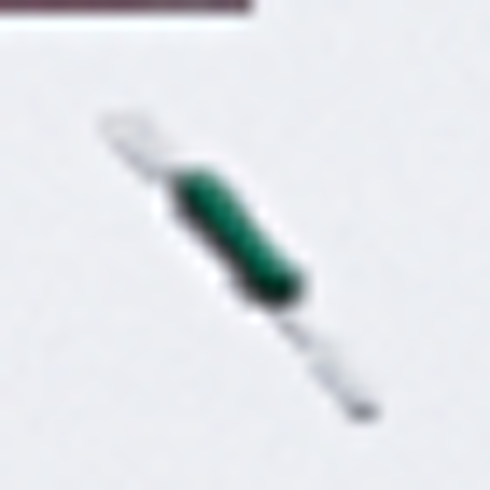

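```bash
python3 - <<'E'
from h import *
a=pickle.load(open("scene0.pkl","rb"));b=pickle.load(open("side0.pkl","rb"))
def P(n,m):print(n,np.round(m,4))
from scipy.optimize import least_squares
def tri(pa,pb):
    f=lambda X:np.r_[np.array(proj(a,X))-pa,np.array(proj(b,X))-pb]
    r=least_squares(f,[.5,-.4,.0]);return r.x,np.abs(r.fun).max()
A=lambda x,y:(365+x/11-.45,140+y/11-.45)
P("w scene",ray(a,*A(420,210),.017));P("w side",ray(b,340+381/7-.4,315+147/7-.4,.017)); 
P("wtop scene",ray(a,*A(424,147),.034));P("wtop side",ray(b,340+384/7-.4,315+88/7-.4,.034)); 
C=lambda x,y:(270+x/8-.45,180+y/8-.45)
D=lambda x,y:(345+x/10-.45,235+y/10-.45)
cs=[C(490,42),C(768,232),C(318,550),C(48,345)]
R=[ray(a,*c,.014) for c in cs]
for r in R:P("rim",r)
P("c",np.mean(R,0))
for i in range(4):P("edge",np.r_[np.linalg.norm(R[i]-R[i-1]),np.degrees(np.arctan2(*(R[i]-R[i-1])[1::-1]))])
sc=[D(60,140),D(105,465),D(622,470),D(503,140)]
S=[ray(b,*c,.014) for c in sc]
for r in S:P("rim side",r)
P("c",np.mean(S,0))
P("recess",ray(a,*C(415,293),.008))
# bracket tops centers from scene: notch floors
for n,q in [("b1 l",C(252,217)),("b1 r",C(364,297)),("b2 l",C(455,85)),("b2 r",C(565,160))]:P(n,ray(a,*q,.054))
E3=lambda x,y:(270+x/8-.45,280+y/8-.45)
e1=ray(a,*E3(370,42),.003);e2=ray(a,*E3(58,518),.003);P("sp",e1);P("sp",e2);P("len",np.linalg.norm(e1-e2));P("mid",(e1+e2)/2);d=e1-e2;print(np.degrees(np.arctan2(d[1],d[0])))
g1=ray(a,*E3(273,175),.0065);g2=ray(a,*E3(162,360),.0065);P("grip",g1);P("grip",g2);P("l",np.linalg.norm(g1-g2));d=g1-g2;print(np.degrees(np.arctan2(d[1],d[0])))
F=lambda x,y:(295+x/14-.45,215+y/14-.45)
P("side grip",ray(b,*F(200,185),.0065));P("side grip",ray(b,*F(278,290),.0065))
E
```

```text
w scene [ 0.4807 -0.263   0.017 ]
w side [ 0.4802 -0.2704  0.017 ]
wtop scene [ 0.4835 -0.2675  0.034 ]
wtop side [ 0.4822 -0.2653  0.034 ]
rim [ 0.6131 -0.0626  0.014 ]
rim [ 0.4867 -0.0238  0.014 ]
rim [0.5484 0.1727 0.014 ]
rim [0.6697 0.1373 0.014 ]
c [0.5795 0.0559 0.014 ]
edge [   0.2077 -105.8146]
edge [1.322000e-01 1.629235e+02]
edge [ 0.2059 72.5654]
edge [  0.1263 -16.284 ]
rim side [0.5484 0.1741 0.014 ]
rim side [ 0.4896 -0.0182  0.014 ]
rim side [ 0.6154 -0.0565  0.014 ]
rim side [0.6739 0.1395 0.014 ]
c [0.5818 0.0597 0.014 ]
recess [0.5793 0.0533 0.008 ]
b1 l [0.6199 0.0887 0.054 ]
b1 r [0.5705 0.103  0.054 ]
b2 l [0.5925 0.0017 0.054 ]
b2 r [0.5438 0.0162 0.054 ]
sp [0.4823 0.2581 0.003 ]
sp [0.4771 0.4419 0.003 ]
len 0.1839
mid [0.4797 0.35   0.003 ]
-88.38962148689738
grip [0.4819 0.3164 0.0065]
grip [0.4773 0.3863 0.0065]
l 0.0701
-86.23140317865807
side grip [0.4806 0.3812 0.0065]
side grip [0.4802 0.3156 0.0065]
```

```bash
cat >> h.py <<'E'
from scipy.spatial.transform import Rotation as Ro
def plan(s,goal,yawdeg=None):
    """goal world TCP; yawdeg desired world heading of tool x (mod 180). prints shift in units and turn in deg"""
    q=s["ee_rot"];R=Ro.from_quat([q[1],q[2],q[3],q[0]]).as_matrix()
    sh=R.T@(np.asarray(goal)-s["tcp_pos"])/0.04
    y=np.degrees(np.arctan2(R[1,0],R[0,0]))
    print("t",round(s["time"],3),"tcp",np.round(s["tcp_pos"],4),"open",round(s["opening"],4),"yaw",round(y,2),"tilt",round(np.degrees(np.arccos(-R[2,1])),2),"j7",round(s["joint_positions"][6],2),"f",np.round(s["ft_force"],1))
    print("shift",np.round(sh,2))
    if yawdeg is not None:
        d=(yawdeg-y+90)%180-90; print("turn",round(-d,1))
E
python3 - <<'E'
from h import *
from plant import *
s=sense();plan(s,[.4815,-.267,.15],-16.5)
q=s["ee_rot"];print(Ro.from_quat([q[1],q[2],q[3],q[0]]).as_matrix().round(3))
a=pickle.load(open("scene0.pkl","rb"))
for u,v in[(374.5,152),(427,175.5),(263,215),(235,250),(323,220),(288,187),(379,280)]:print(ray(a,u,v,0.0).round(3))
E
```

```text
t 0.15 tcp [ 0.1486 -0.529   0.2251] open 0.0852 yaw -74.31 tilt 0.1 j7 -0.03 f [0.3 0.1 0. ]
shift [-4.05  1.88  9.78]
turn -57.8
[[ 0.27  -0.001  0.963]
 [-0.963  0.002  0.27 ]
 [-0.002 -1.    -0.   ]]
[ 0.574 -0.271  0.   ]
[ 0.396 -0.247  0.   ]
[0.722 0.118 0.   ]
[0.716 0.257 0.   ]
[0.573 0.057 0.   ]
[ 0.721 -0.01   0.   ]
[0.357 0.17  0.   ]
```

Candidates are the middle weight (403,159), which is clearly the tallest against (375,151) and (427,174), the steel tray (321,216) against the pink tray (225,411), and the only green spatula (297,315), not the marker (240,288). The crops confirm all three choices. First move: over the weight, staying high.

Request:
step_arm(
  series=[
    [[-0.4,0,1],0],
    [[-0.4,0,1],0],
    [[-0.4,0,1],0],
    [[-0.4,0,1],0],
    [[-0.4,0,1],0],
  ],
  jaw=0.1,
  force=40,
)

```text
time: 0.78
tcp_pos: [0.3191, -0.3972, 0.2225]
ee_rot: [-0.561, 0.561, -0.432, 0.428]
ft_force: [0.4, -0.3, 0.2]
opening: 0.0469
```

Request:
step_arm(
  series=[
    [[-0.4,0,1],0],
    [[-0.4,0,1],0],
    [[-0.4,0,1],0],
    [[-0.4,0,1],0],
    [[-0.4,0,0.9],0],
  ],
)

```text
time: 1.4
tcp_pos: [0.4918, -0.2639, 0.2203]
ee_rot: [-0.561, 0.561, -0.434, 0.427]
ft_force: [-0.8, 0.0, -0.6]
opening: 0.0472
```

Request:
step_arm(
  series=[
    [[0,0,0],-10],
    [[0,0,0],-10],
    [[0,0,0],-10],
    [[0,0,0],-10],
    [[0,0,0],-10],
  ],
)

```text
time: 2.02
tcp_pos: [0.4944, -0.2574, 0.2175]
ee_rot: [0.696, -0.691, 0.144, -0.135]
ft_force: [0.2, 0.3, 0.8]
opening: 0.0467
```

```bash
python3 - <<'E'
from h import *
from plant import *
s=sense();plan(s,[.4815,-.267,.15],-16.5)
c=read_camera("wrist");cv2.imwrite("pics/w1.png",c["color"][:,:,::-1])
E
```

```text
t 2.025 tcp [ 0.4944 -0.2574  0.2175] open 0.0467 yaw -22.77 tilt 0.81 j7 -0.06 f [0.2 0.3 0.8]
shift [-0.18  1.69 -0.35]
turn -6.3
```

View pics/w1.png

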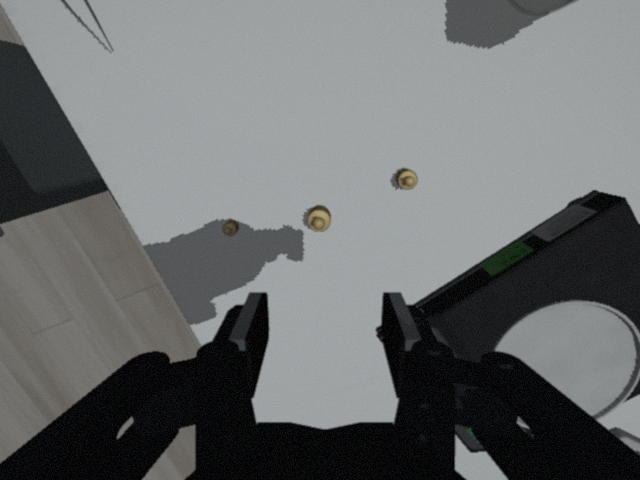

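```bash
cat >> h.py <<'E'
def wray(c,s,u,v,z):
    q=s["ee_rot"];R=Ro.from_quat([q[1],q[2],q[3],q[0]]).as_matrix();T=np.asarray(c["T_tool_cam"])
    o=R@T[:3,3]+s["tcp_pos"];d=R@T[:3,:3]@np.array([(u-c["cx"])/c["fx"],(v-c["cy"])/c["fy"],1.])
    return o+d*(z-o[2])/d[2]
E
python3 - <<'E'
from h import *
from plant import *
s=sense();c=read_camera("wrist");pickle.dump((c,s),open("w1.pkl","wb"))
crop(c["color"],290,190,350,250,10,"pics/w1c.png")
print(wray(c,s,318.5,219,.02),wray(c,s,380,333,.03))
a=pickle.load(open("scene0.pkl","rb"))
for u,v in[(342,121),(419,133),(426,101)]:print(ray(a,u,v,0.0).round(3))
E
```

```text
[ 0.48079042 -0.26508306  0.02      ] [ 0.4934855  -0.39582086  0.03      ]
[ 0.733 -0.364  0.   ]
[ 0.492 -0.425  0.   ]
[ 0.538 -0.603  0.   ]
```

View pics/w1c.png

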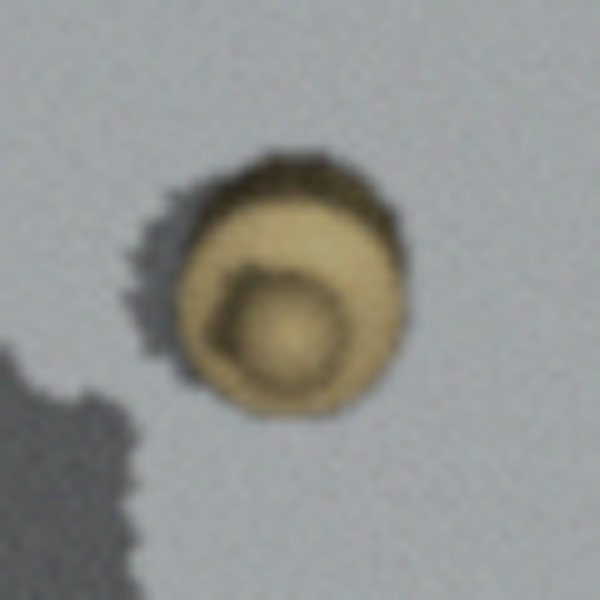

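The crop shows one upright weight, with its body-top centre at pixel (318.7,220), so the world position is about (0.481,-0.266). Descending.

```bash
python3 - <<'E'
from h import *
from plant import *
c,_=pickle.load(open("w1.pkl","rb"));s=sense();print(wray(c,s,318.7,220,.023))
plan(s,[.481,-.2655,.08])
E
```

```text
[ 0.48089123 -0.26531154  0.023     ]
t 2.125 tcp [ 0.4944 -0.2575  0.2175] open 0.047 yaw -23.13 tilt 0.83 j7 -0.07 f [-0.1 -0.1 -0. ]
shift [-0.18  3.44 -0.33]
```

Request:
step_arm(
  series=[
    [[-0.1,0.8,-0.2],0],
    [[-0.1,0.9,-0.15],0],
    [[0,0.9,0],0],
    [[0,0.8,0],0],
    [[0,0,0],0],
  ],
)

```text
time: 2.75
tcp_pos: [0.4799, -0.267, 0.0781]
ee_rot: [0.694, -0.689, 0.152, -0.144]
ft_force: [-0.5, -0.3, -0.4]
opening: 0.0468
```

```bash
python3 - <<'E'
from h import *
from plant import *
s=sense();plan(s,[.481,-.2655,.028])
c=read_camera("wrist");cv2.imwrite("pics/w2.png",c["color"][:,:,::-1])
E
```

```text
t 2.75 tcp [ 0.4799 -0.267   0.0781] open 0.0468 yaw -24.17 tilt 0.74 j7 -0.1 f [-0.5 -0.3 -0.4]
shift [0.03 1.25 0.04]
```

View pics/w2.png

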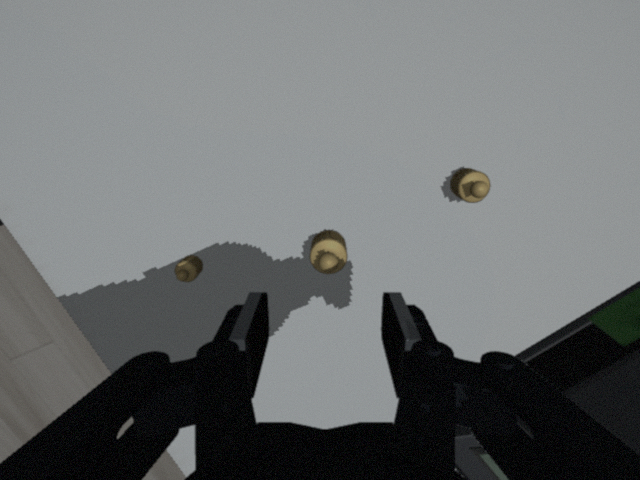

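The weight at (328,250) is centred between the fingers at x≈326. Going down and closing.

Request:
step_arm(
  series=[
    [[0.03,0.5,0.04],0],
    [[0,0.5,0],0],
    [[0,0.25,0],0],
    [[0,0,0],0],
  ],
)

```text
time: 3.3
tcp_pos: [0.4895, -0.2694, 0.0363]
ee_rot: [0.691, -0.691, 0.147, -0.152]
ft_force: [0.4, -0.7, 0.7]
opening: 0.0468
```

Request:
step_arm(
  series=[
    [[0,0,0],0],
    [[0,0,0],0],
    [[0,0,0],0],
    [[0,0,0],0],
  ],
  jaw=-1,
  force=40,
)

```text
time: 3.8
tcp_pos: [0.4917, -0.2705, 0.0394]
ee_rot: [-0.691, 0.691, -0.146, 0.154]
ft_force: [-0.3, -0.2, -0.2]
opening: 0.0
```

```bash
python3 - <<'E'
from h import *
from plant import *
s=sense();plan(s,[.481,-.2655,.028])
c=read_camera("wrist");cv2.imwrite("pics/w3.png",c["color"][:,:,::-1])
E
```

```text
t 3.8 tcp [ 0.4917 -0.2705  0.0394] open 0.0 yaw -24.49 tilt 0.7 j7 -0.13 f [-0.3 -0.2 -0.2]
shift [-0.3   0.28  0.  ]
```

View pics/w3.png

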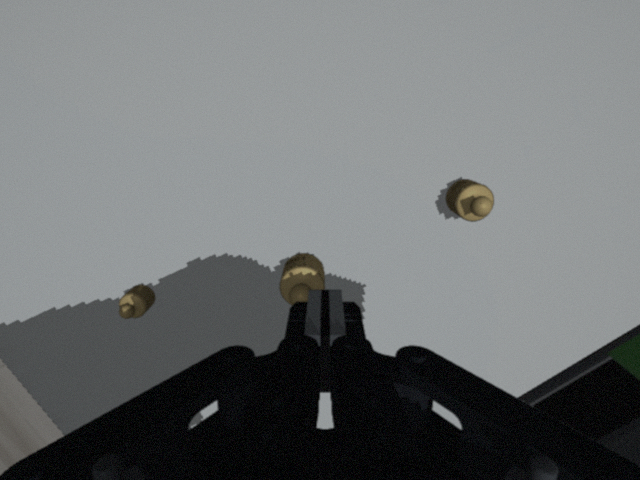

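```bash
python3 - <<'E'
from h import *
from plant import *
s=sense();print(s["joint_positions"].round(3),s["dq"].round(3),s["tau"].round(1)); plan(s,[.481,-.2655,.028])
c=read_camera("wrist");crop(c["color"],250,230,370,330,6,"pics/w3c.png")
c=read_camera("side");crop(c["color"],330,290,450,370,6,"pics/s3c.png")
E
```

```text
[ 0.727  0.525 -0.344  1.721  0.212  0.92  -0.129] [-0.001  0.002  0.001  0.003  0.001  0.001  0.001] [  0.  -41.8  -3.9 -18.7   0.   -0.   -0. ]
t 3.85 tcp [ 0.4917 -0.2705  0.0394] open 0.0001 yaw -24.49 tilt 0.71 j7 -0.13 f [-0.1 -1.  -0.3]
shift [-0.3   0.28  0.  ]
```

View pics/w3c.png

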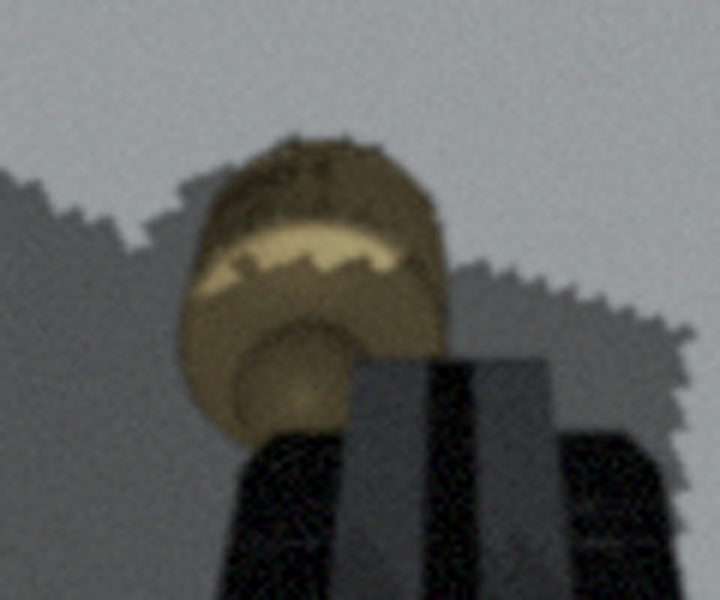

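View pics/s3c.png

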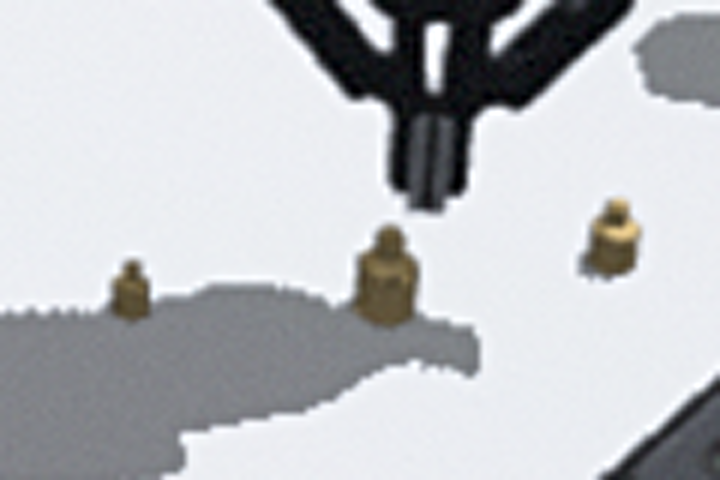

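```bash
python3 - <<'E'
from h import *
from plant import *
s=sense();a=read_camera("scene");b=read_camera("side");w=read_camera("wrist")
q=s["ee_rot"];R=Ro.from_quat([q[1],q[2],q[3],q[0]]).as_matrix()
for l in (0.,.019):
  X=s["tcp_pos"]+R@[0,l,0];print("tip",X.round(4),proj(a,X),proj(b,X))
  T=np.linalg.inv(w["T_tool_cam"]);p=T@[0,l,0,1];print(w["fx"]*p[0]/p[2]+w["cx"],w["fy"]*p[1]/p[2]+w["cy"])
print(s["joint_positions"],s["ft_force"])
crop(a["color"],360,90,450,190,6,"pics/a4.png")
pickle.dump((s,a,b,w),open("st4.pkl","wb"))
for z in(.023,.034):print(wray(w,s,250+310/6,230+(360 if z==.023 else 390)/6,z))
E
```

```text
tip [ 0.4915 -0.2704  0.0392] (np.float64(401.128561093276), np.float64(150.11532692161185)) (np.float64(399.8472032000153), np.float64(325.6422169637852))
326.7928854206349 303.62604459297796
tip [ 0.4918 -0.2704  0.0202] (np.float64(400.3728214070993), np.float64(155.2212811690046)) (np.float64(399.2418375209344), np.float64(333.4152648794155))
326.6153600889385 285.3398084343556
[ 0.72683773  0.5252025  -0.34433876  1.72165126  0.21169951  0.91959432
 -0.12893759] [0.35564369 0.29528504 0.00640565]
[ 0.48041687 -0.26647759  0.023     ]
[ 0.48206283 -0.26423769  0.034     ]
```

View pics/a4.png

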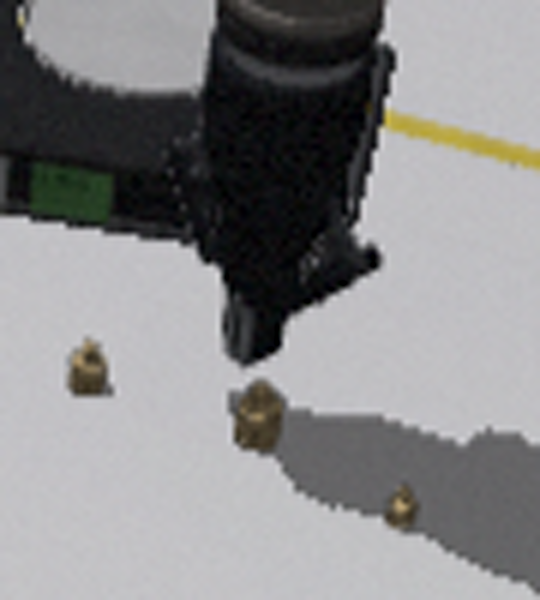

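```bash
python3 - <<'E'
from h import *
from scipy.optimize import least_squares
s,a,b,w=pickle.load(open("st4.pkl","rb"))
def tri(pa,pb):
    f=lambda X:np.r_[np.array(proj(a,X))-pa,np.array(proj(b,X))-pb]
    r=least_squares(f,[.5,-.3,.0]);return r.x.round(4),np.abs(r.fun).max().round(2)
print(tri((400.5,150.3),(401.2,325)))
print("w",tri((360+259/6,90+385/6),(330+390/6,290+228/6)))
q=s["ee_rot"];R=Ro.from_quat([q[1],q[2],q[3],q[0]]).as_matrix()
T=np.linalg.inv(w["T_tool_cam"])
for l in(0,.01,.019):
  for z in(-.011,.011):
    p=T@[0,l,z,1];print(l,z,w["fx"]*p[0]/p[2]+w["cx"],w["fy"]*p[1]/p[2]+w["cy"],0.02*w["fx"]/p[2])
crop(w["color"],250,270,400,440,4,"pics/w4.png")
crop(b["color"],340,290,450,350,7,"pics/b4.png")
E
```

```text
(array([ 0.4943, -0.2696,  0.0393]), np.float64(0.35))
w (array([ 0.483 , -0.2656,  0.0318]), np.float64(0.24))
0 -0.011 326.7440725871488 325.9111257928263 44.92650797105767
0 0.011 326.843687640607 280.4327260257287 46.757505711664066
0.01 -0.011 326.6504705028785 314.79953186604945 42.50857434956363
0.01 0.011 326.74091643123364 271.43540049833496 44.14420034222705
0.019 -0.011 326.5744450101054 305.77447211057023 40.54468009977657
0.019 0.011 326.65777408223806 264.1565255723105 42.03002509429088
```

View pics/w4.png

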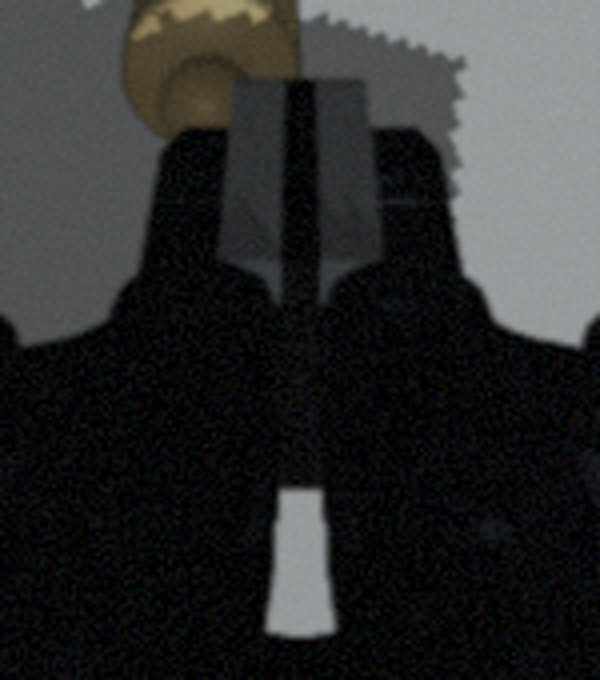

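View pics/b4.png

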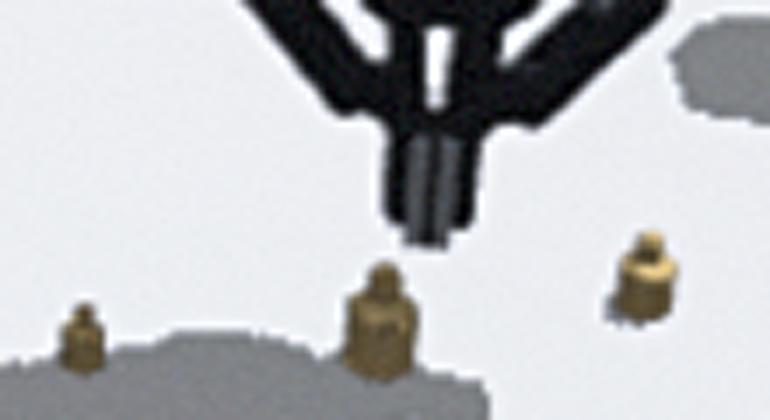

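The three cameras agree that the real fingertips are near the reported TCP height (~0.039), above the weight, which still stands untouched. I'll raise, open, recentre and descend in checked stages.

Request:
step_arm(
  series=[
    [[0,-0.5,0],0],
    [[0,0,0],0],
    [[0,0,0],0],
  ],
  jaw=0.1,
)

```text
time: 4.47
tcp_pos: [0.4904, -0.2699, 0.0582]
ee_rot: [0.691, -0.691, 0.147, -0.153]
ft_force: [-0.0, 0.7, -0.2]
opening: 0.0471
```

```bash
python3 - <<'E'
from h import *
from plant import *
s=sense();plan(s,[.481,-.2655,.05])
E
```

```text
t 4.475 tcp [ 0.4904 -0.2699  0.0582] open 0.0471 yaw -24.49 tilt 0.55 j7 -0.12 f [-0.   0.7 -0.2]
shift [-0.26  0.2   0.  ]
```

Request:
step_arm(
  series=[
    [[-0.26,0.2,0],0],
    [[0,0,0],0],
  ],
)

```text
time: 4.72
tcp_pos: [0.479, -0.2647, 0.0481]
ee_rot: [0.691, -0.691, 0.148, -0.152]
ft_force: [0.5, 0.1, -0.5]
opening: 0.0474
```

```bash
python3 - <<'E'
from h import *
from plant import *
s=sense();plan(s,[.481,-.2655,.03])
w=read_camera("wrist");cv2.imwrite("pics/w5.png",w["color"][:,:,::-1])
b=read_camera("side");crop(b["color"],340,290,450,350,7,"pics/b5.png")
a=read_camera("scene");crop(a["color"],360,110,450,180,8,"pics/a5.png")
s=sense();plan(s,[.481,-.2655,.03])
E
```

```text
t 4.725 tcp [ 0.479  -0.2647  0.0481] open 0.0474 yaw -24.49 tilt 0.38 j7 -0.12 f [ 0.5  0.1 -0.5]
shift [0.05 0.45 0.  ]
t 4.875 tcp [ 0.4815 -0.2657  0.0496] open 0.0471 yaw -24.49 tilt 0.63 j7 -0.12 f [ 0.3 -0.  -0.7]
shift [-0.02  0.49 -0.  ]
```

View pics/w5.png

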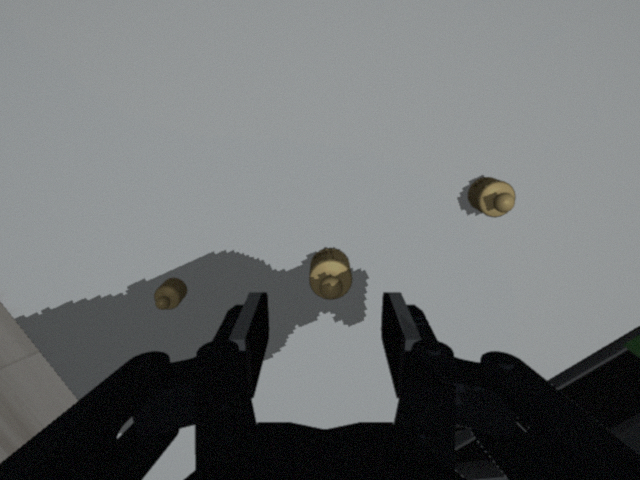

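View pics/b5.png

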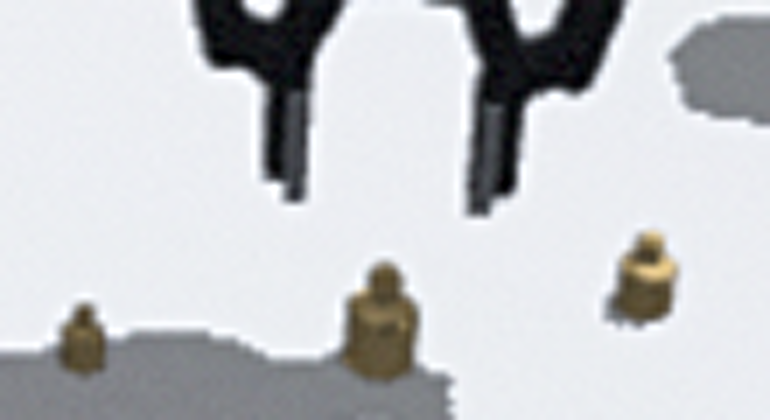

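View pics/a5.png

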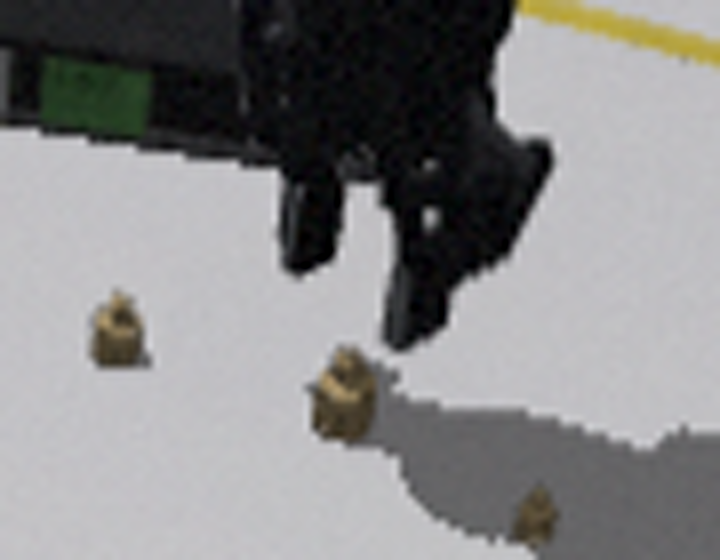

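```bash
python3 - <<'E'
from h import *
from scipy.optimize import least_squares
s,a,b,w=pickle.load(open("st4.pkl","rb"))
def tri(pa,pb):
    f=lambda X:np.r_[np.array(proj(a,X))-pa,np.array(proj(b,X))-pb]
    r=least_squares(f,[.5,-.3,.0]);return r.x.round(4),np.abs(r.fun).max().round(2)
print(tri((360+349/8-.45,110+310/8-.45),(340+386/7-.45,290+208/7-.45)))
E
```

```text
(array([ 0.4827, -0.2637,  0.0525]), np.float64(0.36))
```

Request:
step_arm(
  series=[
    [[0,0.6,0],0],
  ],
)

```text
time: 5.0
tcp_pos: [0.4842, -0.2669, 0.0274]
ee_rot: [-0.691, 0.691, -0.144, 0.156]
ft_force: [-0.6, -0.6, 0.0]
opening: 0.0468
```

```bash
python3 - <<'E'
from h import *
from plant import *
for i in range(4):w=read_camera("wrist");plan(sense(),[.481,-.2655,.011])
cv2.imwrite("pics/w6.png",w["color"][:,:,::-1])
b=read_camera("side");crop(b["color"],340,290,450,350,7,"pics/b6.png")
plan(sense(),[.481,-.2655,.011])
E
```

```text
t 5.05 tcp [ 0.4806 -0.2653  0.0231] open 0.0466 yaw -24.5 tilt 0.48 j7 -0.14 f [-0.8  0.8 -2.2]
shift [ 0.01  0.3  -0.  ]
t 5.1 tcp [ 0.4798 -0.265   0.0236] open 0.0472 yaw -24.49 tilt 0.37 j7 -0.13 f [-0.7  0.8 -1.1]
shift [ 0.03  0.32 -0.  ]
t 5.15 tcp [ 0.4807 -0.2653  0.0247] open 0.0468 yaw -24.49 tilt 0.47 j7 -0.13 f [-0.8  0.7  0.4]
shift [ 0.01  0.34 -0.  ]
t 5.2 tcp [ 0.4816 -0.2657  0.0256] open 0.0467 yaw -24.49 tilt 0.59 j7 -0.13 f [-0.2 -0.2  0.1]
shift [-0.02  0.36 -0.  ]
t 5.25 tcp [ 0.4822 -0.2659  0.0262] open 0.0469 yaw -24.49 tilt 0.67 j7 -0.13 f [-0.2  0.1 -0.1]
shift [-0.04  0.38 -0.  ]
```

View pics/b6.png

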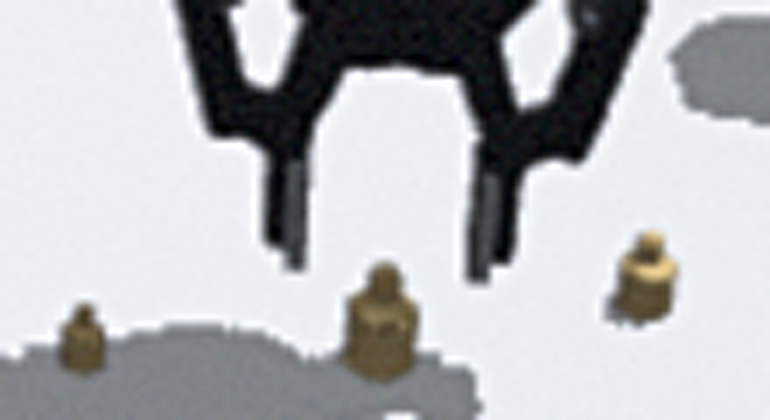

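The tips straddle the weight at knob height, near y≈270 in the crop. Going the last 15 mm down, then closing.

Request:
step_arm(
  series=[
    [[-0.03,0.38,0],0],
  ],
)

```text
time: 5.38
tcp_pos: [0.4834, -0.2664, 0.0125]
ee_rot: [-0.691, 0.691, -0.144, 0.156]
ft_force: [1.1, -0.0, -0.5]
opening: 0.047
```

```bash
python3 - <<'E'
from h import *
from plant import *
for i in range(5):w=read_camera("wrist")
b=read_camera("side");crop(b["color"],340,290,450,350,7,"pics/b7.png")
plan(sense(),[.481,-.2655,.011])
E
```

```text
t 5.675 tcp [ 0.4815 -0.2655  0.0111] open 0.0471 yaw -24.49 tilt 0.69 j7 -0.14 f [-0.   0.2  0.4]
shift [-0.01  0.   -0.  ]
```

View pics/b7.png

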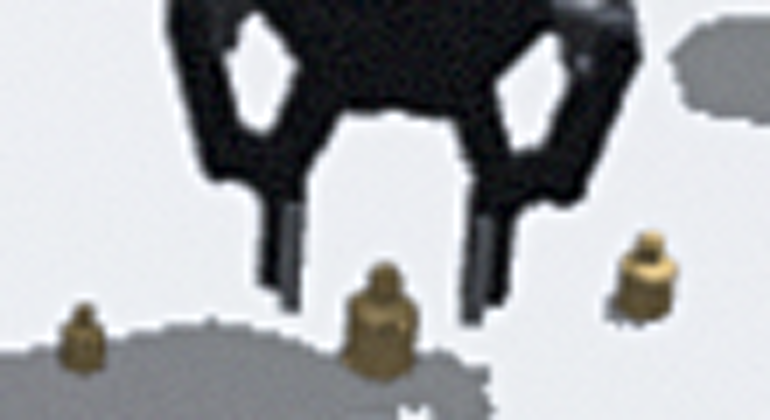

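Request:
step_arm(
  series=[
    [[0,0.1,0],0],
  ],
)

```text
time: 5.8
tcp_pos: [0.4821, -0.2658, 0.0075]
ee_rot: [-0.691, 0.691, -0.145, 0.155]
ft_force: [-0.5, 0.5, 1.1]
opening: 0.0471
```

Request:
step_arm(
  series=[
    [[0,0,0],0],
    [[0,0,0],0],
    [[0,0,0],0],
  ],
  jaw=-1,
)

```text
time: 6.18
tcp_pos: [0.4821, -0.2658, 0.0077]
ee_rot: [-0.691, 0.691, -0.145, 0.155]
ft_force: [0.0, 0.3, -0.1]
opening: 0.0188
```

```bash
python3 - <<'E'
from h import *
from plant import *
for i in range(3):w=read_camera("wrist")
cv2.imwrite("pics/w8.png",w["color"][:,:,::-1])
b=read_camera("side");crop(b["color"],340,290,450,350,7,"pics/b8.png")
plan(sense(),[.481,-.2655,.25],-16.5)
E
```

```text
t 6.375 tcp [ 0.4822 -0.2658  0.0077] open 0.019 yaw -24.49 tilt 0.78 j7 -0.14 f [-0.6  0.1  0.3]
shift [ 0.05 -6.06  0.01]
turn -8.0
```

View pics/b8.png

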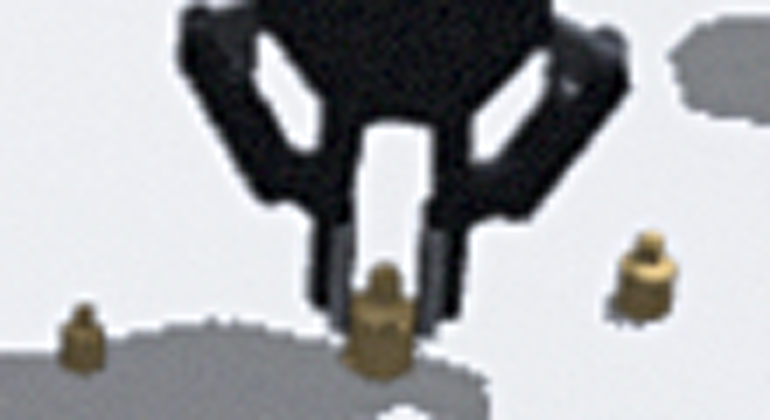

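View pics/w8.png

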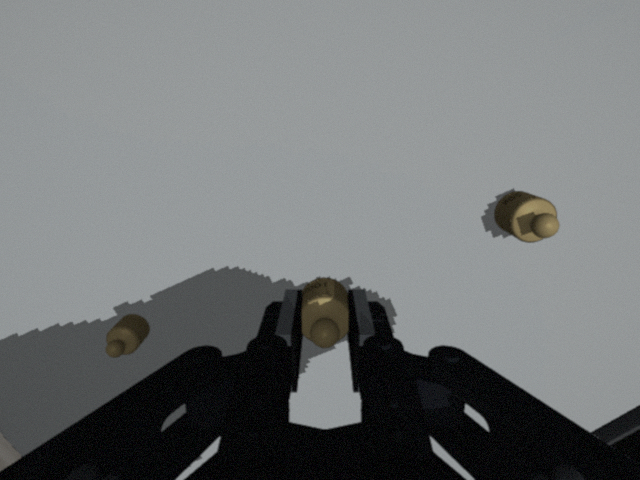

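```bash
python3 - <<'E'
from h import *
from plant import *
s=sense();w=read_camera("wrist")
crop(w["color"],260,260,390,400,5,"pics/w8c.png")
a=read_camera("scene");crop(a["color"],360,110,450,180,8,"pics/a8.png")
pickle.dump((s,a,w),open("st8.pkl","wb"))
E
```

```text
(no output)
```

View pics/w8c.png

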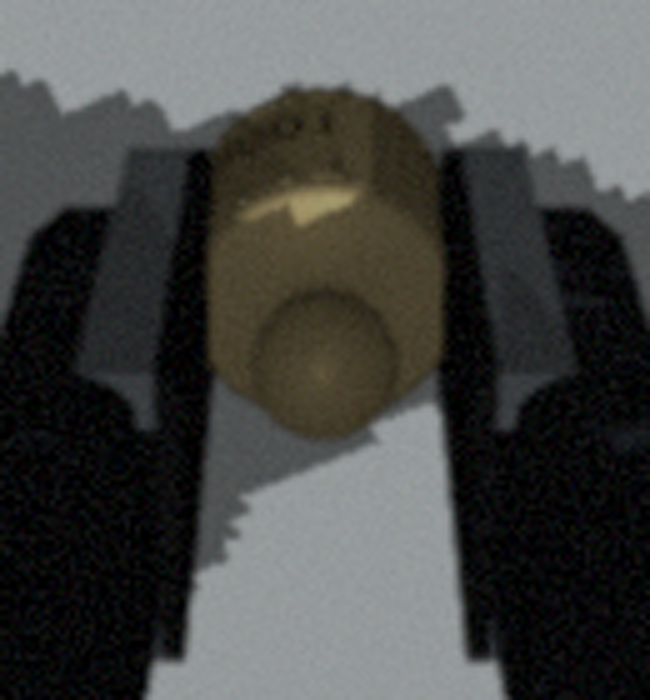

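View pics/a8.png

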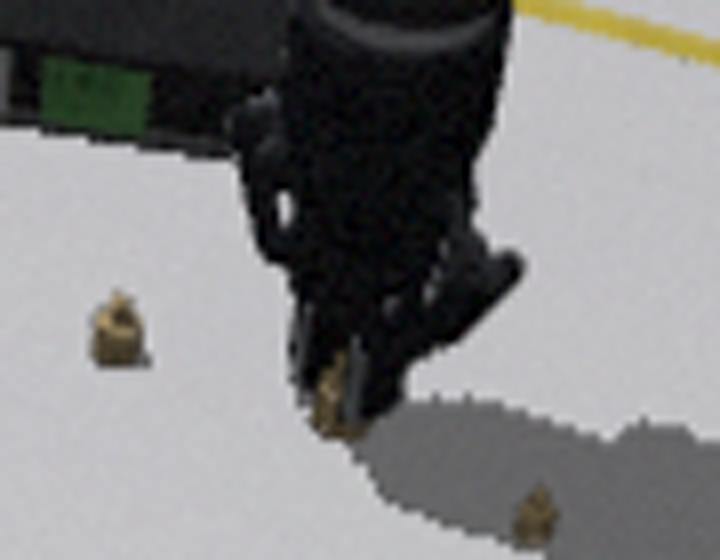

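The weight sits squarely between the pads. Lift test.

Request:
step_arm(
  series=[
    [[0,-0.5,0],0],
    [[0,-0.8,0],0],
    [[0,-0.8,0],0],
    [[0,-0.5,0],0],
  ],
)

```text
time: 6.98
tcp_pos: [0.478, -0.2642, 0.111]
ee_rot: [0.692, -0.69, 0.148, -0.152]
ft_force: [-0.7, 0.2, -1.2]
opening: 0.0189
```

```bash
python3 - <<'E'
from h import *
from plant import *
for i in range(2):w=read_camera("wrist")
cv2.imwrite("pics/w9.png",w["color"][:,:,::-1])
b=read_camera("side");crop(b["color"],330,240,450,350,6,"pics/b9.png")
plan(sense(),[.58,.057,.16],-16.5)
E
```

```text
t 7.125 tcp [ 0.4783 -0.2644  0.1103] open 0.019 yaw -24.48 tilt 0.39 j7 -0.09 f [ 0.8  0.1 -1.6]
shift [-1.01 -1.22  8.37]
turn -8.0
```

View pics/b9.png

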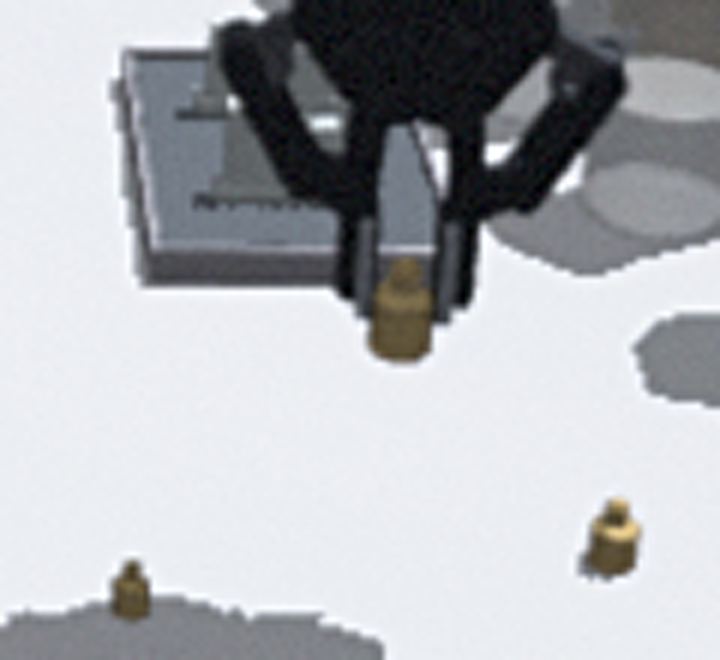

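View pics/w9.png

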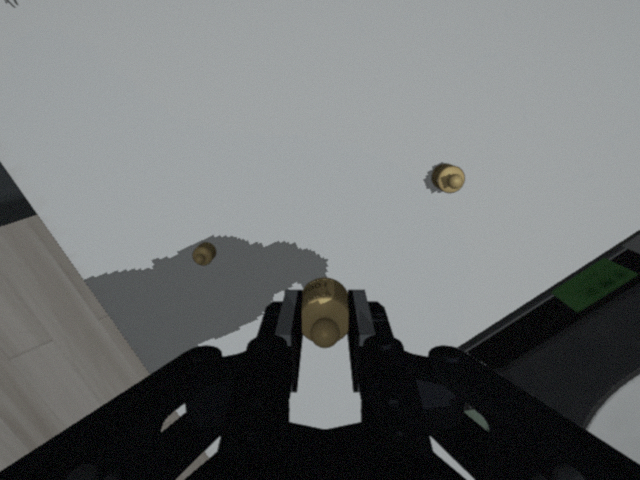

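The weight is lifted upright, with its bottom clear of the table. Turn, then travel to the tray.

Request:
step_arm(
  series=[
    [[0,-0.5,0],-8],
    [[0,-0.5,0],0],
  ],
)

```text
time: 7.38
tcp_pos: [0.4746, -0.263, 0.146]
ee_rot: [0.702, -0.698, 0.101, -0.099]
ft_force: [-0.3, 0.7, -1.3]
opening: 0.0187
```

```bash
python3 - <<'E'
from h import *
from plant import *
plan(sense(),[.58,.057,.15],-16.5)
E
```

```text
t 7.375 tcp [ 0.4746 -0.263   0.146 ] open 0.0187 yaw -16.2 tilt 0.33 j7 0.06 f [-0.3  0.7 -1.3]
shift [ 0.3  -0.06  8.42]
turn 0.3
```

Request:
step_arm(
  series=[
    [[0.03,0,0.8],0],
    [[0.03,0,0.8],0],
    [[0.03,0,0.8],0],
    [[0.03,0,0.8],0],
    [[0.03,0,0.8],0],
  ],
)

```text
time: 8.0
tcp_pos: [0.5215, -0.1112, 0.1387]
ee_rot: [0.701, -0.698, 0.108, -0.098]
ft_force: [-0.4, -0.3, -1.2]
opening: 0.0187
```

Request:
step_arm(
  series=[
    [[0.03,0,0.8],0],
    [[0.03,0,0.8],0],
    [[0.03,0,0.8],0],
    [[0.03,0,0.8],0],
    [[0,0,0.7],0],
  ],
)

```text
time: 8.62
tcp_pos: [0.5665, 0.0417, 0.1287]
ee_rot: [0.701, -0.698, 0.114, -0.092]
ft_force: [0.1, -0.9, -0.3]
opening: 0.019
```

```bash
python3 - <<'E'
from h import *
from plant import *
for i in range(4):w=read_camera("wrist")
s=sense();plan(s,[.58,.057,.12],-16.5)
cv2.imwrite("pics/w10.png",w["color"][:,:,::-1]);a=read_camera("scene");b=read_camera("side")
pickle.dump((s,a,b,w),open("st10.pkl","wb"))
crop(a["color"],260,130,390,260,5,"pics/a10.png")
E
```

```text
t 8.825 tcp [0.5663 0.0404 0.1292] open 0.0189 yaw -16.66 tilt 1.78 j7 -0.58 f [-0.6  0.7 -1.4]
shift [0.22 0.22 0.5 ]
turn -0.2
```

View pics/w10.png

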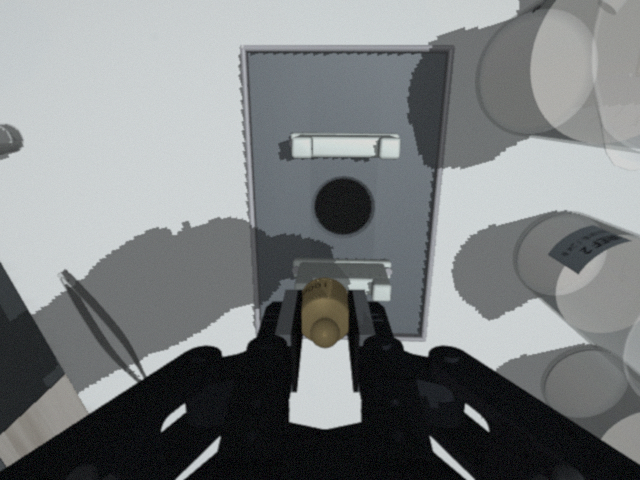

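View pics/a10.png

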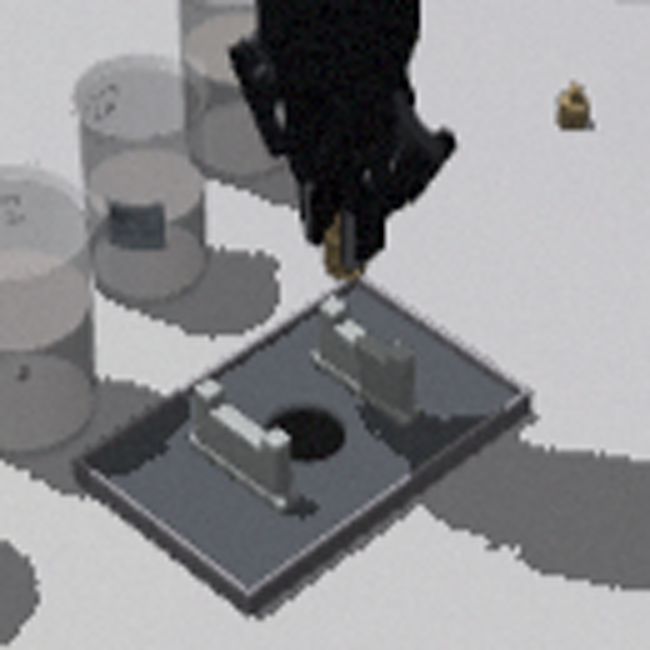

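```bash
python3 - <<'E'
from h import *
from scipy.optimize import least_squares
a=pickle.load(open("scene0.pkl","rb"));b=pickle.load(open("side0.pkl","rb"))
C=lambda x,y:(270+x/8-.45,180+y/8-.45)
D=lambda x,y:(345+x/10-.45,235+y/10-.45)
# corners tray frame x: right... far(+x,-y),near-right(-x,-y),(-x,+y),(+x,+y)
L=np.array([[.067,-.105],[-.067,-.105],[-.067,.105],[.067,.105]])
cs=[C(490,42),C(768,232),C(318,550),C(48,345)]
sc=[D(622,470),D(105,465),D(60,140),D(503,140)]
def f(p,A=True,B=True):
    x,y,z,t=p;R=np.array([[np.cos(t),-np.sin(t)],[np.sin(t),np.cos(t)]]);o=[]
    for l,u,v in zip(L,cs,sc):
        X=np.r_[R@l+[x,y],z]
        if A:o+=list(np.array(proj(a,X))-u)
        if B:o+=list(np.array(proj(b,X))-v)
    return np.array(o)
for k in[(1,1),(1,0),(0,1)]:
    r=least_squares(f,[.58,.057,.014,-.28],args=k);print(k,r.x[:3].round(4),np.degrees(r.x[3]).round(2),np.abs(r.fun).max().round(2))
s,a2,b2,w=pickle.load(open("st10.pkl","rb"))
for z in(.005,.010):print("recess wrist",wray(w,s,343.5,206,z))
for u,v in[(290,135),(400,134),(312,157),(378,157)]:print(wray(w,s,u,v,.054))
# weight tri
E
```

```text
(1, 1) [0.5797 0.0567 0.0155] -16.76 1.63
(1, 0) [ 0.5907  0.0356 -0.0091] -16.84 0.79
(0, 1) [ 0.5958  0.0902 -0.002 ] -16.81 0.36
recess wrist [0.57949443 0.05285631 0.005     ]
recess wrist [0.57972565 0.05396434 0.01      ]
[0.56363367 0.11236137 0.054     ]
[0.62394458 0.09498652 0.054     ]
[0.57208899 0.096923   0.054     ]
[0.60883902 0.08605701 0.054     ]
```

```bash
python3 - <<'E'
from h import *
from plant import *
plan(sense(),[.5795,.0545,.1],-16.7)
E
```

```text
t 8.925 tcp [0.5668 0.0385 0.1298] open 0.0187 yaw -16.86 tilt 1.7 j7 -0.58 f [ 0.1  0.1 -1.1]
shift [0.21 0.74 0.48]
turn -0.2
```

Request:
step_arm(
  series=[
    [[0.21,0.1,0.48],0],
  ],
)

```text
time: 9.05
tcp_pos: [0.5805, 0.0511, 0.1253]
ee_rot: [-0.699, 0.699, -0.116, 0.095]
ft_force: [0.9, -0.6, -0.5]
opening: 0.0186
```

```bash
python3 - <<'E'
from h import *
from plant import *
for i in range(6):w=read_camera("wrist")
plan(sense(),[.5795,.0545,.07],-16.7)
E
```

```text
t 9.35 tcp [0.5801 0.0541 0.1254] open 0.0186 yaw -16.87 tilt 1.72 j7 -0.61 f [-0.4 -0.1 -0.6]
shift [0.02 1.38 0.01]
turn -0.2
```

Request:
step_arm(
  series=[
    [[0.02,0.8,0],0],
    [[0,0.6,0.02],0],
  ],
)

```text
time: 9.6
tcp_pos: [0.582, 0.0542, 0.071]
ee_rot: [0.7, -0.699, 0.112, -0.096]
ft_force: [0.3, 0.2, -0.5]
opening: 0.0188
```

```bash
python3 - <<'E'
from h import *
from plant import *
for i in range(6):w=read_camera("wrist")
plan(sense(),[.5795,.0545,.04],-16.7);cv2.imwrite("pics/w11.png",w["color"][:,:,::-1])
E
```

```text
t 9.9 tcp [0.5835 0.0553 0.0733] open 0.0186 yaw -16.91 tilt 1.18 j7 -0.63 f [ 0.7  0.3 -1. ]
shift [-0.07  0.83 -0.05]
turn -0.2
```

View pics/w11.png

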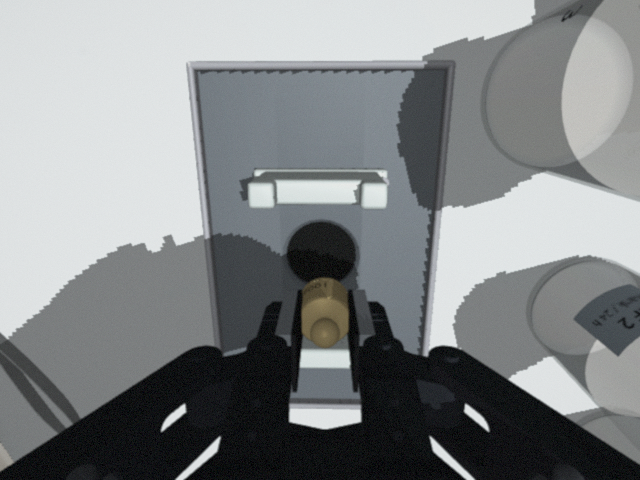

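```bash
python3 - <<'E'
from h import *
from plant import *
s=sense();w=read_camera("wrist")
print(wray(w,s,322,252,.009),wray(w,s,322,252,.006))
b=read_camera("side");crop(b["color"],335,200,435,300,6,"pics/b11.png")
a=read_camera("scene");crop(a["color"],260,160,390,260,6,"pics/a11.png")
E
```

```text
[0.58017502 0.05747883 0.009     ] [0.57978193 0.05648377 0.006     ]
```

View pics/b11.png

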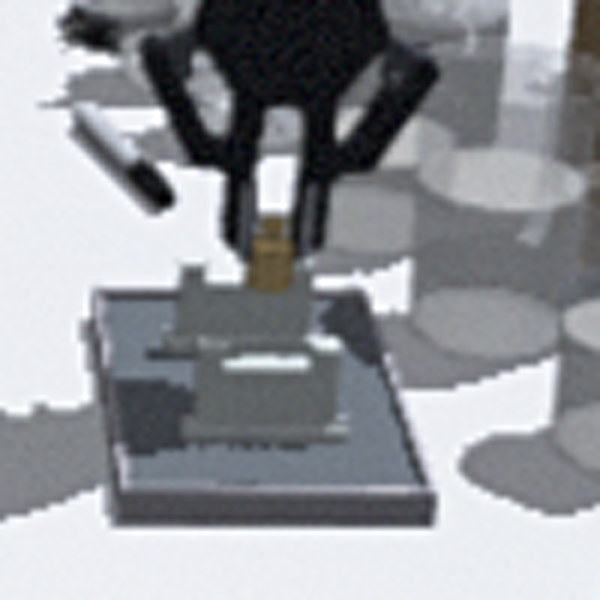

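View pics/a11.png

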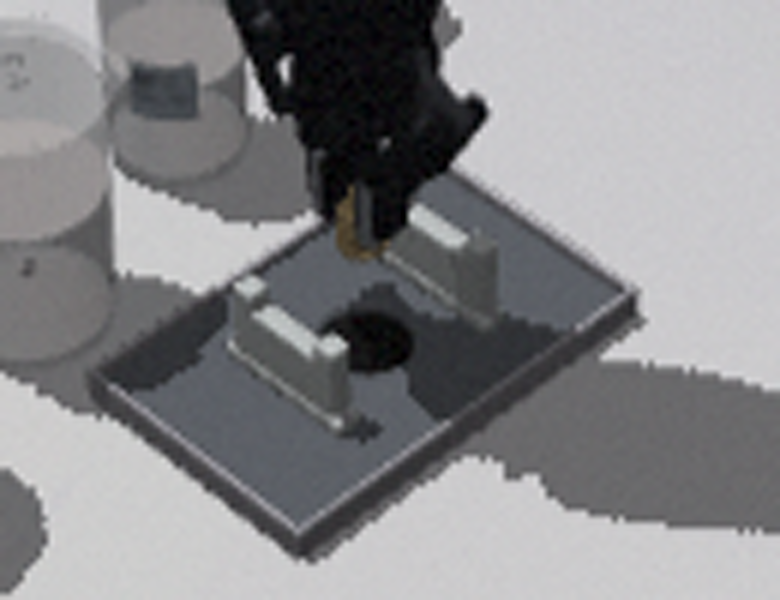

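Everything lines up over the recess, about (0.580,0.056). Lowering.

Request:
step_arm(
  series=[
    [[-0.07,0.5,0],0],
    [[0,0.3,0],0],
  ],
)

```text
time: 10.3
tcp_pos: [0.5823, 0.0565, 0.0431]
ee_rot: [0.701, -0.698, 0.109, -0.099]
ft_force: [-0.2, -0.6, -1.1]
opening: 0.0188
```

```bash
python3 - <<'E'
from h import *
from plant import *
for i in range(6):w=read_camera("wrist")
plan(sense(),[.580,.056,.014],-16.7);cv2.imwrite("pics/w12.png",w["color"][:,:,::-1])
E
```

```text
t 10.6 tcp [0.5833 0.0568 0.0441] open 0.0184 yaw -16.94 tilt 0.82 j7 -0.65 f [ 0.4 -0.1 -1.1]
shift [-0.06  0.75 -0.04]
turn -0.2
```

View pics/w12.png

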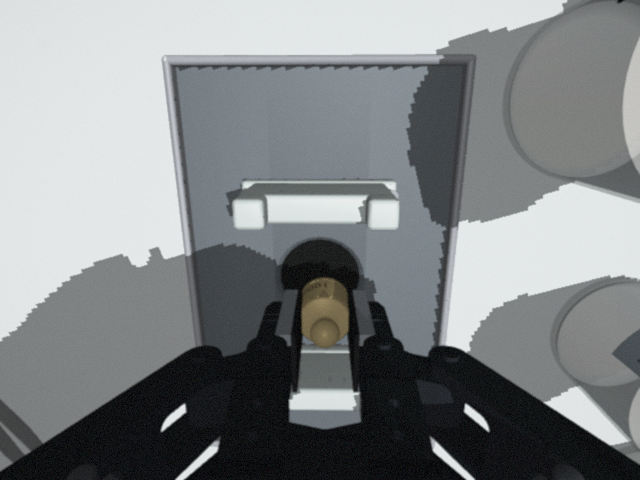

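Request:
step_arm(
  series=[
    [[-0.1,0.45,-0.03],0],
  ],
)

```text
time: 10.72
tcp_pos: [0.5815, 0.0573, 0.0282]
ee_rot: [0.702, -0.697, 0.107, -0.102]
ft_force: [0.5, -0.5, -0.3]
opening: 0.0191
```

```bash
python3 - <<'E'
from h import *
from plant import *
for i in range(6):w=read_camera("wrist")
plan(sense(),[.580,.056,.014],-16.7)
E
```

```text
t 11.025 tcp [0.5798 0.057  0.027 ] open 0.019 yaw -16.95 tilt 0.75 j7 -0.66 f [ 0.8 -1.  -0.9]
shift [ 0.02  0.33 -0.02]
turn -0.2
```

Request:
step_arm(
  series=[
    [[0,0.3,-0.02],0],
  ],
)

```text
time: 11.15
tcp_pos: [0.5812, 0.0568, 0.0163]
ee_rot: [0.702, -0.697, 0.107, -0.101]
ft_force: [1.1, 0.7, -1.5]
opening: 0.0186
```

```bash
python3 - <<'E'
from h import *
from plant import *
for i in range(6):w=read_camera("wrist")
plan(sense(),[.580,.056,.014],-16.7);crop(w["color"],220,170,420,370,3,"pics/w13.png")
b=read_camera("side");crop(b["color"],335,200,435,300,6,"pics/b13.png")
E
```

```text
t 11.45 tcp [0.5791 0.0563 0.0149] open 0.0187 yaw -16.95 tilt 0.77 j7 -0.67 f [ 0.4  0.6 -1.3]
shift [0.02 0.02 0.  ]
turn -0.2
```

View pics/w13.png

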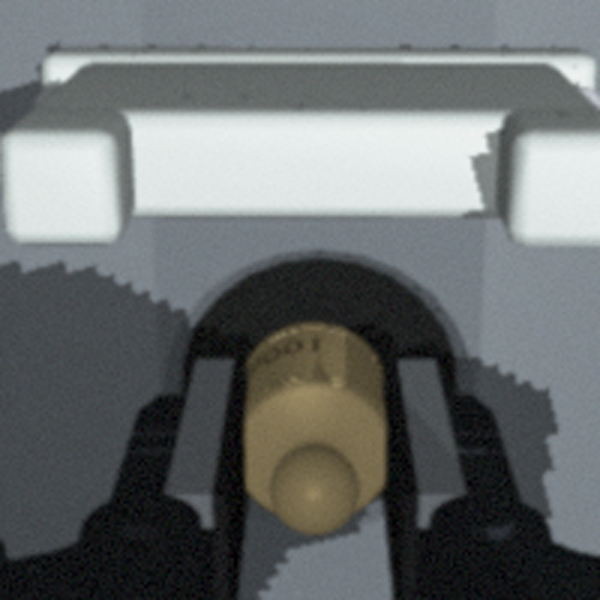

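View pics/b13.png

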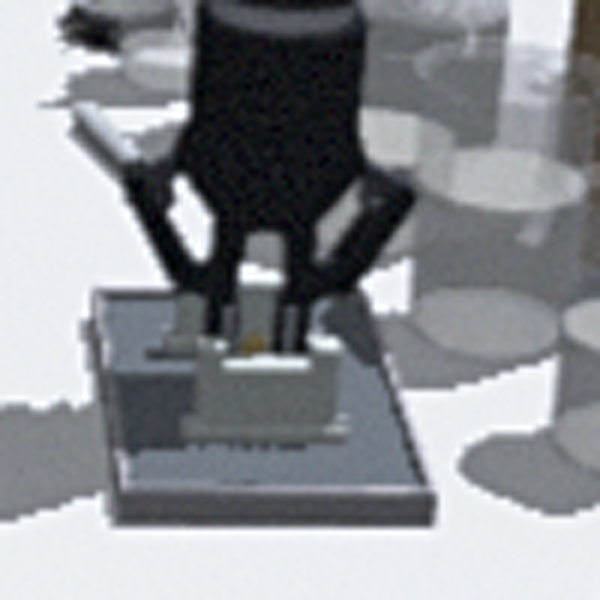

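The weight is centred in the recess. I'll lower the last couple of mm and release.

Request:
step_arm(
  series=[
    [[0,0.06,0],0],
  ],
)

```text
time: 11.62
tcp_pos: [0.5792, 0.0564, 0.0144]
ee_rot: [0.701, -0.698, 0.109, -0.1]
ft_force: [-6.1, -0.6, 20.0]
opening: 0.0185
```

```bash
python3 - <<'E'
from h import *
from plant import *
for i in range(3):w=read_camera("wrist")
plan(sense(),[.580,.056,.012],-16.7)
E
```

```text
t 11.775 tcp [0.5792 0.0565 0.0146] open 0.0189 yaw -16.94 tilt 0.73 j7 -0.67 f [-3.8 -1.2 10.2]
shift [ 0.02  0.06 -0.01]
turn -0.2
```

Contact felt, about 10 N, so the weight is seated. Opening.

Request:
step_arm(
  series=[
    [[0,0,0],0],
    [[0,0,0],0],
    [[0,0,0],0],
  ],
  jaw=0,
)

```text
time: 12.15
tcp_pos: [0.5791, 0.0563, 0.0148]
ee_rot: [0.701, -0.698, 0.108, -0.1]
ft_force: [-0.1, -0.4, -0.6]
opening: 0.0428
```

```bash
python3 - <<'E'
from h import *
from plant import *
for i in range(3):w=read_camera("wrist")
plan(sense(),[.580,.056,.12],-16.7);cv2.imwrite("pics/w14.png",w["color"][:,:,::-1])
E
```

```text
t 12.3 tcp [0.5791 0.0564 0.0148] open 0.0429 yaw -16.94 tilt 0.72 j7 -0.67 f [ 0.   0.4 -0.6]
shift [-0.01 -2.63  0.01]
turn -0.2
```

View pics/w14.png

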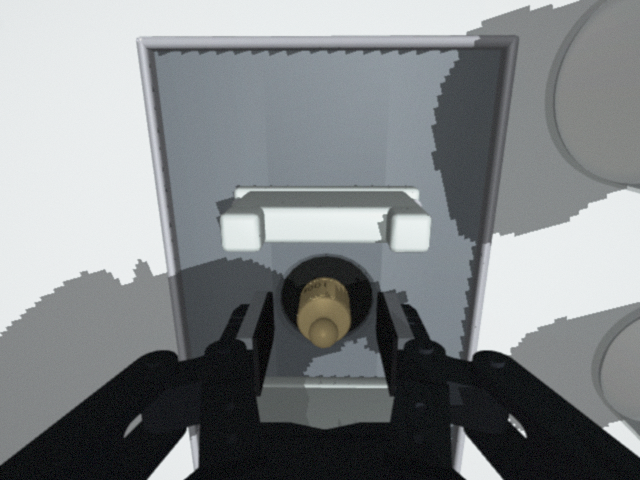

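The weight stands upright inside the recess at (324,315), with clear gaps to both pads. Retreating up.

Request:
step_arm(
  series=[
    [[0,-0.4,0],0],
    [[0,-0.8,0],0],
    [[0,-0.9,0],0],
    [[0,-0.9,0],0],
    [[0,-0.6,0],0],
  ],
)

```text
time: 12.92
tcp_pos: [0.5797, 0.0555, 0.1649]
ee_rot: [0.701, -0.698, 0.109, -0.099]
ft_force: [-0.1, -0.0, 0.3]
opening: 0.0426
```

```bash
python3 - <<'E'
from h import *
from plant import *
for i in range(3):w=read_camera("wrist")
s=sense();plan(s,[.479,.351,.13],2.7);cv2.imwrite("pics/w15.png",w["color"][:,:,::-1]);pickle.dump((s,w),open("st15.pkl","wb"))
E
```

```text
t 13.075 tcp [0.5801 0.0556 0.1641] open 0.0426 yaw -16.9 tilt 0.79 j7 -0.6 f [-0.8 -0.1 -0.5]
shift [-4.55  0.93  6.33]
turn -19.6
```

View pics/w15.png

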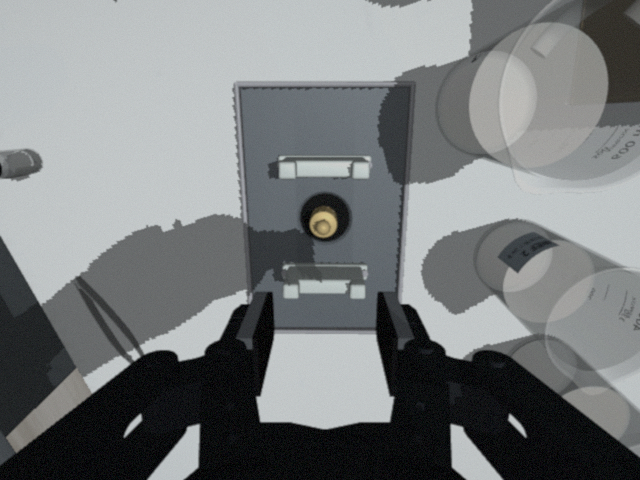

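The weight stands in the recess at (323,220). Moving to the spatula, with the small vial at (0.357,0.17) left well aside.

Request:
step_arm(
  series=[
    [[-0.65,0,0.9],0],
    [[-0.65,0,0.9],0],
    [[-0.65,0,0.9],0],
    [[-0.65,0,0.9],0],
    [[-0.65,0,0.9],0],
  ],
)

```text
time: 13.7
tcp_pos: [0.5059, 0.2627, 0.1596]
ee_rot: [-0.697, 0.7, -0.116, 0.101]
ft_force: [0.6, 0.5, -0.8]
opening: 0.0431
```

Request:
step_arm(
  series=[
    [[-0.6,0,0.8],0],
    [[-0.6,0,0.7],0],
    [[0,0,0],-10],
    [[0,0,0],-9],
  ],
)

```text
time: 14.2
tcp_pos: [0.4698, 0.3404, 0.1549]
ee_rot: [-0.706, 0.708, 0.005, -0.027]
ft_force: [-0.4, -0.9, -0.9]
opening: 0.0432
```

```bash
python3 - <<'E'
from h import *
from plant import *
s,w=pickle.load(open("st15.pkl","rb"))
P=[wray(w,s,u,v,.0555) for u,v in[(287,170),(361,170),(291,291),(357,290)]]
m1=(P[0]+P[1])/2;m2=(P[2]+P[3])/2;print(m1,m2,(m1+m2)/2,np.degrees(np.arctan2(*(m1-m2)[1::-1])),np.linalg.norm(m1-m2),wray(w,s,325.5,217,.0095))
for i in range(3):w=read_camera("wrist")
s=sense();plan(s,[.479,.351,.08],2.7);cv2.imwrite("pics/w16.png",w["color"][:,:,::-1]);pickle.dump((s,w),open("st16.pkl","wb"))
E
```

```text
[0.5902199  0.09901028 0.0555    ] [0.56423795 0.01359882 0.0555    ] [0.57722892 0.05630455 0.0555    ] 73.08037253684685 0.08927585714161694 [0.57783986 0.05645805 0.0095    ]
t 14.35 tcp [0.4701 0.3402 0.1552] open 0.0426 yaw 2.1 tilt 1.83 j7 -0.85 f [-0.4 -0.2 -0.6]
shift [0.29 1.87 0.26]
turn -0.6
```

View pics/w16.png

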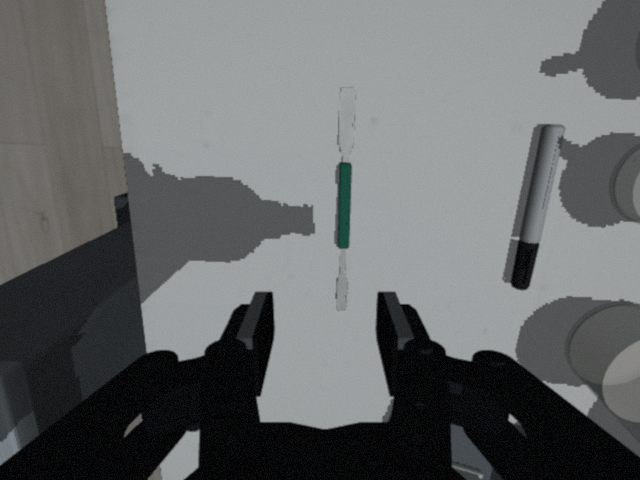

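```bash
python3 - <<'E'
from h import *
s,w=pickle.load(open("st16.pkl","rb"))
crop(w["color"],300,70,390,320,3,"pics/w16c.png")
E1=wray(w,s,347,87,.003);E2=wray(w,s,342,311,.003);G1=wray(w,s,345.5,163,.0065);G2=wray(w,s,343.5,248,.0065)
print(E1,E2,(E1+E2)/2,np.linalg.norm(E1-E2));print(G1,G2,(G1+G2)/2,np.linalg.norm(G1-G2),np.degrees(np.arctan2(*(G1-G2)[1::-1])),np.degrees(np.arctan2(*(E1-E2)[1::-1])))
E
```

```text
[0.47733497 0.4403657  0.003     ] [0.48305183 0.25494624 0.003     ] [0.4801934  0.34765597 0.003     ] 0.1855075738911249
[0.47911248 0.38516732 0.0065    ] [0.48118967 0.31538124 0.0065    ] [0.48015107 0.35027428 0.0065    ] 0.06981698135421026 91.70491455880769 91.76598666883926
```

View pics/w16c.png

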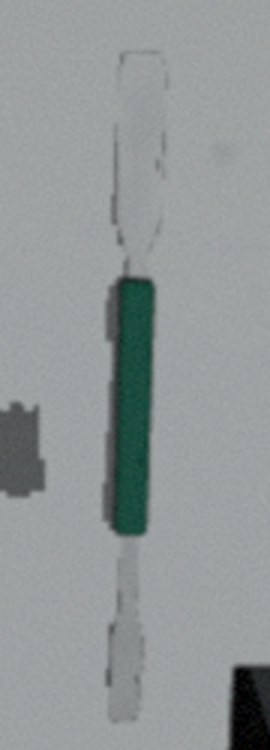

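The spatula's centre is about (0.480,0.348), at 91.7°. Moving over it.

```bash
python3 - <<'E'
from h import *
from plant import *
plan(sense(),[.4802,.348,.06],1.75)
E
```

```text
t 14.35 tcp [0.4701 0.3402 0.1552] open 0.0426 yaw 2.1 tilt 1.83 j7 -0.85 f [-0.4 -0.2 -0.6]
shift [0.33 2.37 0.19]
turn 0.4
```

Request:
step_arm(
  series=[
    [[0.33,0.8,0.19],0],
    [[0,0.8,0],0],
    [[0,0.7,0],0],
  ],
)

```text
time: 14.72
tcp_pos: [0.4832, 0.3479, 0.0622]
ee_rot: [-0.707, 0.707, -0.001, -0.018]
ft_force: [0.8, 0.4, 0.2]
opening: 0.0427
```

```bash
python3 - <<'E'
from h import *
from plant import *
for i in range(6):w=read_camera("wrist")
s=sense();plan(s,[.4802,.348,.025],1.75);cv2.imwrite("pics/w17.png",w["color"][:,:,::-1])
E
```

```text
t 15.025 tcp [0.484  0.3495 0.0652] open 0.0425 yaw 1.59 tilt 1.38 j7 -0.9 f [ 0.6 -0.4  0.4]
shift [-0.07  1.01 -0.04]
turn -0.2
```

View pics/w17.png

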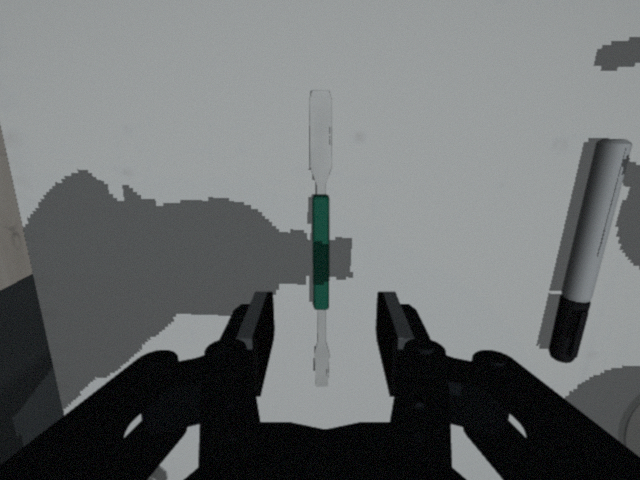

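Request:
step_arm(
  series=[
    [[-0.1,0.6,-0.05],0],
    [[0,0.4,0],0],
  ],
)

```text
time: 15.28
tcp_pos: [0.4824, 0.3501, 0.0293]
ee_rot: [0.71, -0.704, -0.004, 0.015]
ft_force: [-0.6, -0.0, -0.3]
opening: 0.0425
```

```bash
python3 - <<'E'
from h import *
from plant import *
for i in range(6):w=read_camera("wrist")
s=sense();plan(s,[.4802,.348,.003],1.75);cv2.imwrite("pics/w18.png",w["color"][:,:,::-1])
b=read_camera("side");crop(b["color"],270,190,350,260,8,"pics/b18.png")
plan(sense(),[.4802,.348,.003],1.75)
E
```

```text
t 15.575 tcp [0.4827 0.3506 0.0298] open 0.0427 yaw 1.51 tilt 1.01 j7 -0.93 f [ 0.1 -0.4  0.6]
shift [-0.05  0.67 -0.07]
turn -0.2
t 15.625 tcp [0.4827 0.3505 0.0297] open 0.0424 yaw 1.51 tilt 1.01 j7 -0.93 f [0.8 0.2 0.3]
shift [-0.05  0.67 -0.07]
turn -0.2
```

View pics/w18.png

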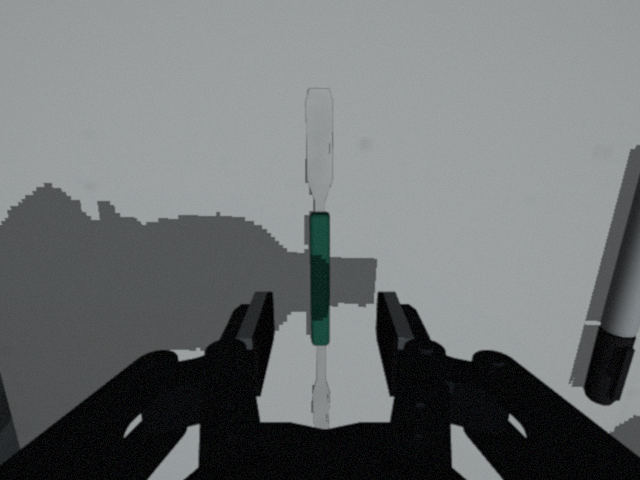

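View pics/b18.png

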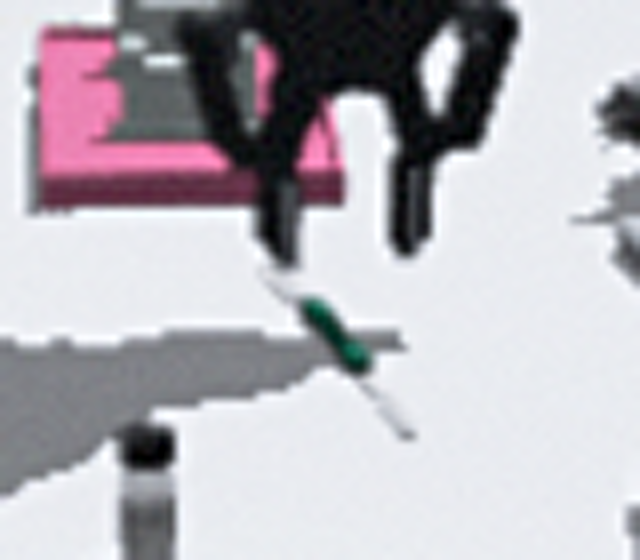

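Request:
step_arm(
  series=[
    [[-0.05,0.45,-0.07],0],
  ],
)

```text
time: 15.75
tcp_pos: [0.4821, 0.3497, 0.0138]
ee_rot: [0.711, -0.703, -0.005, 0.013]
ft_force: [0.3, -0.4, -0.4]
opening: 0.0428
```

```bash
python3 - <<'E'
from h import *
from plant import *
for i in range(6):w=read_camera("wrist")
s=sense();plan(s,[.4802,.348,.003],1.75);cv2.imwrite("pics/w19.png",w["color"][:,:,::-1])
b=read_camera("side");crop(b["color"],270,190,350,260,8,"pics/b19.png")
E
```

```text
t 16.05 tcp [0.4809 0.3485 0.0126] open 0.0427 yaw 1.52 tilt 0.98 j7 -0.94 f [-0.4  0.3  0.4]
shift [-0.02  0.24 -0.01]
turn -0.2
```

View pics/b19.png

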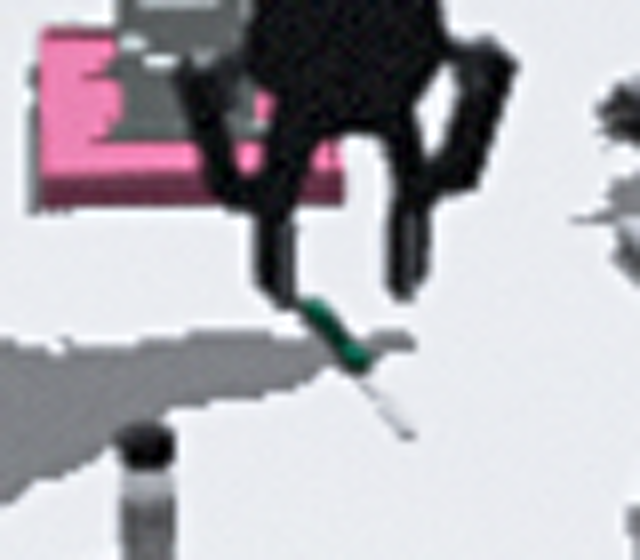

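View pics/w19.png

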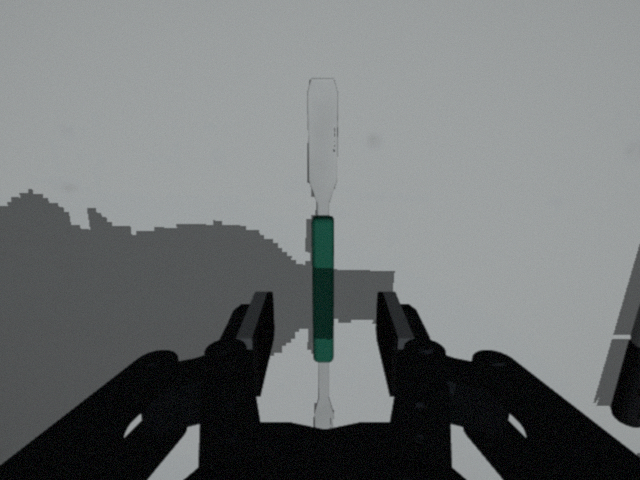

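Request:
step_arm(
  series=[
    [[0,0.26,0],0],
  ],
)

```text
time: 16.23
tcp_pos: [0.4819, 0.3496, 0.0032]
ee_rot: [0.711, -0.703, -0.005, 0.013]
ft_force: [0.4, 0.7, 0.6]
opening: 0.0427
```

```bash
python3 - <<'E'
from h import *
from plant import *
for i in range(6):w=read_camera("wrist")
s=sense();plan(s,[.4802,.348,.003],1.75)
b=read_camera("side");crop(b["color"],270,190,350,260,8,"pics/b20.png")
E
```

```text
t 16.525 tcp [0.4808 0.3486 0.0022] open 0.0425 yaw 1.51 tilt 0.98 j7 -0.94 f [0.2 0.9 0.3]
shift [-0.01 -0.02 -0.02]
turn -0.2
```

View pics/b20.png

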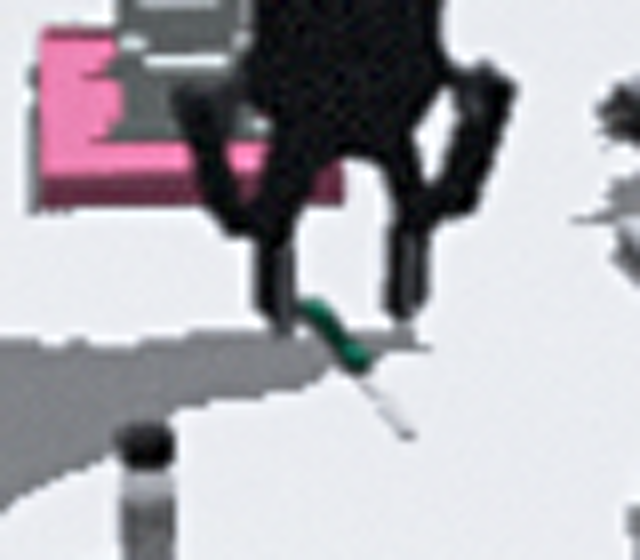

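Request:
step_arm(
  series=[
    [[0,0,0],0],
    [[0,0,0],0],
    [[0,0,0],0],
    [[0,0,0],0],
  ],
  jaw=-1,
  force=40,
)

```text
time: 17.08
tcp_pos: [0.481, 0.3488, 0.0027]
ee_rot: [0.71, -0.704, -0.004, 0.014]
ft_force: [0.6, 0.4, -0.0]
opening: 0.0069
```

```bash
python3 - <<'E'
from h import *
from plant import *
for i in range(3):w=read_camera("wrist")
s=sense();plan(s,[.4802,.348,.1],1.75);cv2.imwrite("pics/w21.png",w["color"][:,:,::-1])
E
```

```text
t 17.225 tcp [0.4811 0.3489 0.0027] open 0.0063 yaw 1.51 tilt 0.96 j7 -0.94 f [ 0.6 -0.1  0.4]
shift [-0.06 -2.43  0.  ]
turn -0.2
```

View pics/w21.png

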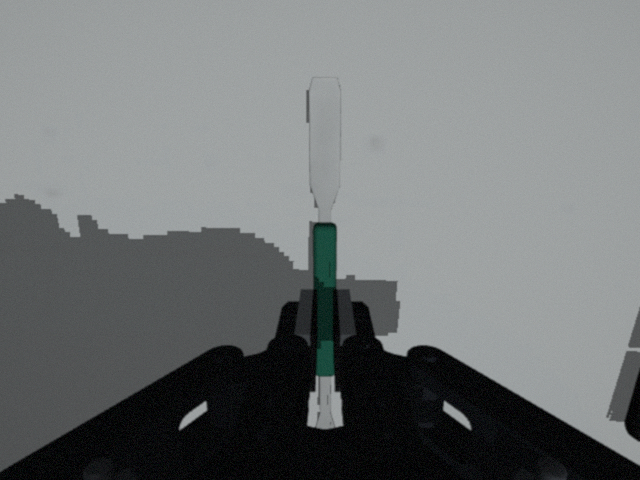

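The pads hold the green grip; the opening reads 3 mm under the width, the same offset as with the weight. Lifting.

Request:
step_arm(
  series=[
    [[0,-0.4,0],0],
    [[0,-0.8,0],0],
    [[0,-0.9,0],0],
    [[0,-0.9,0],0],
    [[0,-0.7,0],0],
  ],
)

```text
time: 17.85
tcp_pos: [0.482, 0.3467, 0.1567]
ee_rot: [0.71, -0.704, -0.004, 0.015]
ft_force: [0.9, 1.1, -1.3]
opening: 0.0065
```

```bash
python3 - <<'E'
from h import *
from plant import *
for i in range(3):w=read_camera("wrist")
s=sense();plan(s,[.579,.056,.15],-16.8);cv2.imwrite("pics/w22.png",w["color"][:,:,::-1])
b=read_camera("side");crop(b["color"],260,140,360,260,6,"pics/b22.png")
a=read_camera("scene");crop(a["color"],250,220,350,350,6,"pics/a22.png")
E
```

```text
t 18.0 tcp [0.4826 0.3475 0.1566] open 0.0064 yaw 1.57 tilt 0.98 j7 -0.86 f [-0.2  0.3  0. ]
shift [ 2.21  0.06 -7.35]
turn 18.4
```

View pics/w22.png

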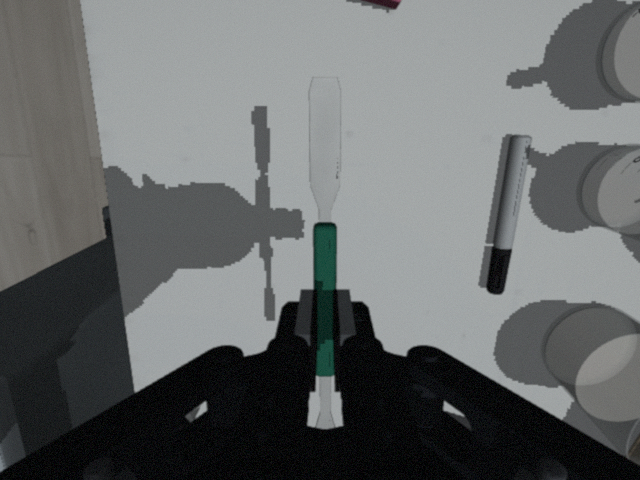

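View pics/b22.png

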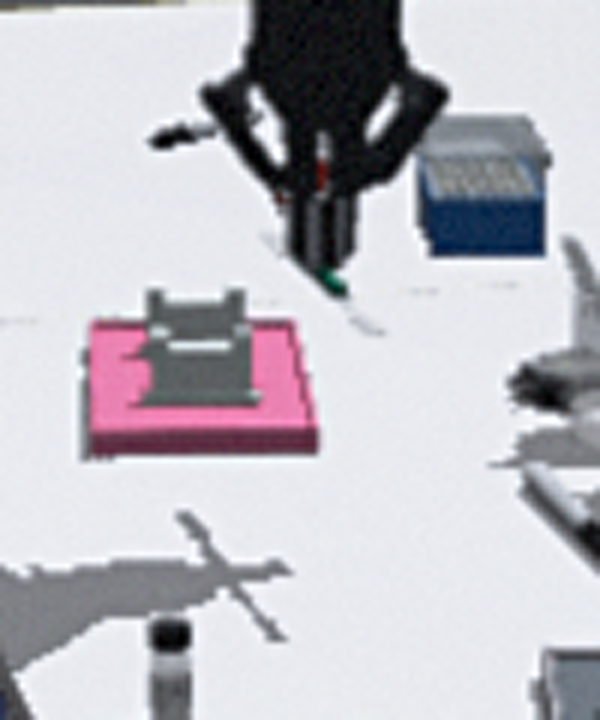

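View pics/a22.png

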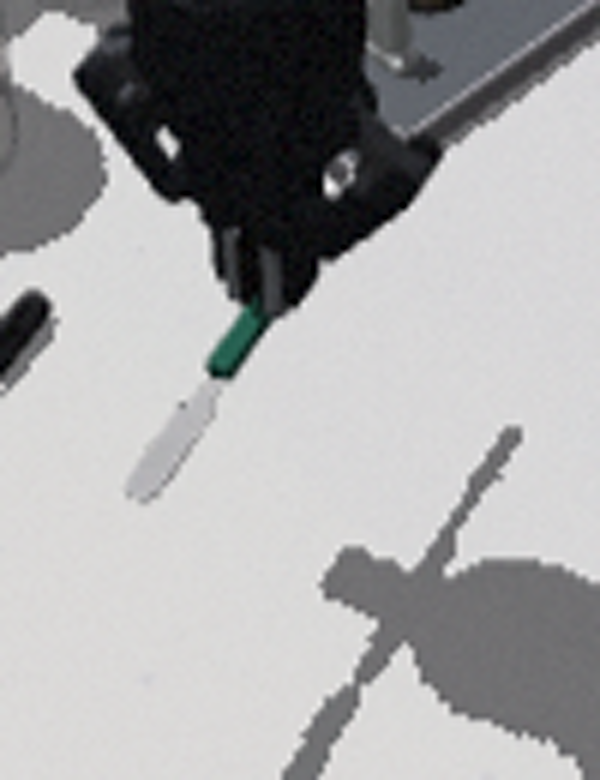

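The spatula is firmly held with its pose unchanged in the hand. Turning, then travelling to the tray.

Request:
step_arm(
  series=[
    [[0,0,0],9],
    [[0,0,0],9],
  ],
)

```text
time: 18.35
tcp_pos: [0.4795, 0.3439, 0.1499]
ee_rot: [-0.699, 0.7, -0.113, 0.096]
ft_force: [-0.1, 0.5, -0.8]
opening: 0.0066
```

```bash
python3 - <<'E'
from h import *
from plant import *
for i in range(3):w=read_camera("wrist")
plan(sense(),[.579,.056,.15],-16.8)
E
```

```text
t 18.5 tcp [0.4796 0.344  0.1501] open 0.0061 yaw -16.54 tilt 1.4 j7 -1.15 f [-0.7 -0.3 -0.7]
shift [ 4.43 -0.07 -6.19]
turn 0.3
```

Request:
step_arm(
  series=[
    [[0.6,0,-0.85],0],
    [[0.6,0,-0.85],0],
    [[0.6,0,-0.85],0],
    [[0.6,0,-0.85],0],
    [[0.6,0,-0.85],0],
  ],
)

```text
time: 19.12
tcp_pos: [0.5455, 0.1474, 0.1442]
ee_rot: [-0.701, 0.701, -0.103, 0.081]
ft_force: [0.6, 0.8, -1.0]
opening: 0.0064
```

Request:
step_arm(
  series=[
    [[0.6,0,-0.85],0],
    [[0.6,0,-0.8],0],
    [[0.2,0,-0.2],0],
  ],
)

```text
time: 19.5
tcp_pos: [0.581, 0.0539, 0.1402]
ee_rot: [-0.7, 0.702, -0.104, 0.079]
ft_force: [0.2, 0.2, -0.3]
opening: 0.0063
```

```bash
python3 - <<'E'
from h import *
from plant import *
for i in range(6):w=read_camera("wrist")
s=sense();plan(s,[.579,.056,.1],-16.8);cv2.imwrite("pics/w23.png",w["color"][:,:,::-1])
pickle.dump((s,w),open("st23.pkl","wb"))
E
```

```text
t 19.8 tcp [0.5796 0.0615 0.1415] open 0.0064 yaw -14.39 tilt 1.99 j7 -0.58 f [ 0.6 -0.5 -0.5]
shift [ 0.05  1.04 -0.13]
turn 2.4
```

View pics/w23.png

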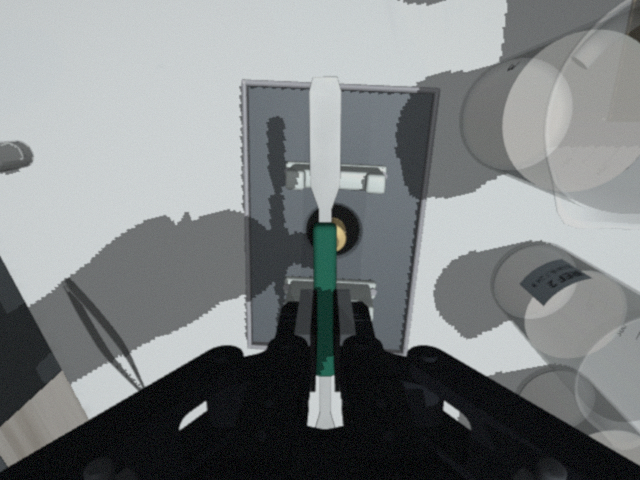

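Request:
step_arm(
  series=[
    [[0.05,0.3,-0.13],2.4],
  ],
)

```text
time: 19.92
tcp_pos: [0.5803, 0.0585, 0.1302]
ee_rot: [0.7, -0.699, 0.114, -0.091]
ft_force: [0.1, 0.6, 0.0]
opening: 0.0065
```

```bash
python3 - <<'E'
from h import *
from plant import *
for i in range(6):w=read_camera("wrist")
s=sense();plan(s,[.579,.056,.085],-16.8)
E
```

```text
t 20.225 tcp [0.5799 0.0561 0.1294] open 0.0069 yaw -16.77 tilt 1.99 j7 -0.61 f [ 0.1 -0.3 -0.9]
shift [ 0.02  1.11 -0.  ]
turn 0.0
```

Request:
step_arm(
  series=[
    [[0,0.6,0],0],
    [[0,0.4,0],0],
  ],
)

```text
time: 20.48
tcp_pos: [0.5806, 0.0569, 0.0907]
ee_rot: [0.7, -0.699, 0.114, -0.093]
ft_force: [0.0, 0.2, -0.3]
opening: 0.0065
```

```bash
python3 - <<'E'
from h import *
from plant import *
for i in range(6):w=read_camera("wrist")
s=sense();plan(s,[.579,.056,.065],-16.8);cv2.imwrite("pics/w24.png",w["color"][:,:,::-1])
a=read_camera("scene");crop(a["color"],260,150,390,260,6,"pics/a24.png")
b=read_camera("side");crop(b["color"],335,180,435,300,6,"pics/b24.png")
E
```

```text
t 20.775 tcp [0.5816 0.0572 0.0924] open 0.0062 yaw -16.78 tilt 1.56 j7 -0.63 f [ 0.1  0.1 -0.3]
shift [-0.04  0.69 -0.05]
turn 0.0
```

View pics/w24.png

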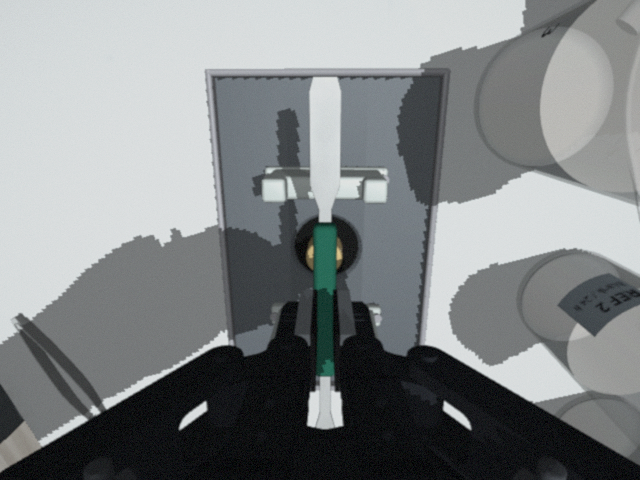

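View pics/a24.png

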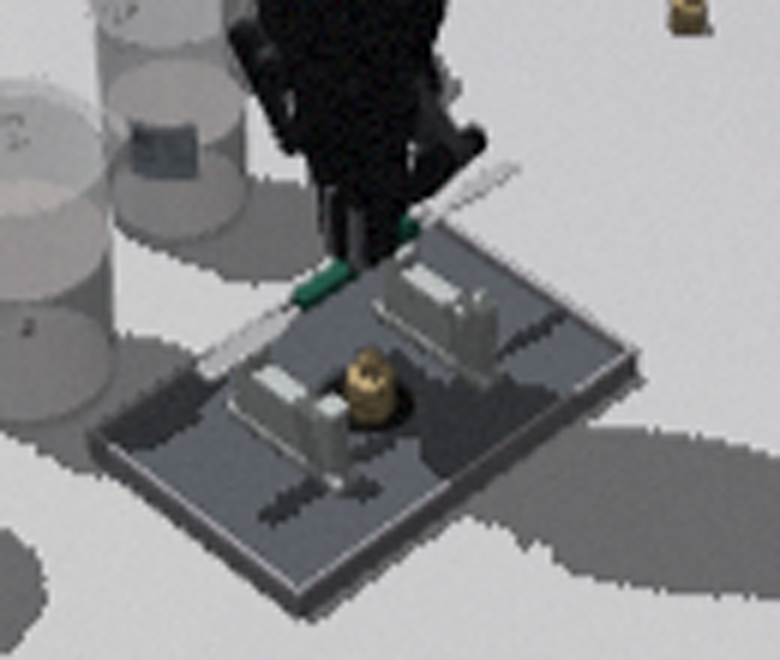

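View pics/b24.png

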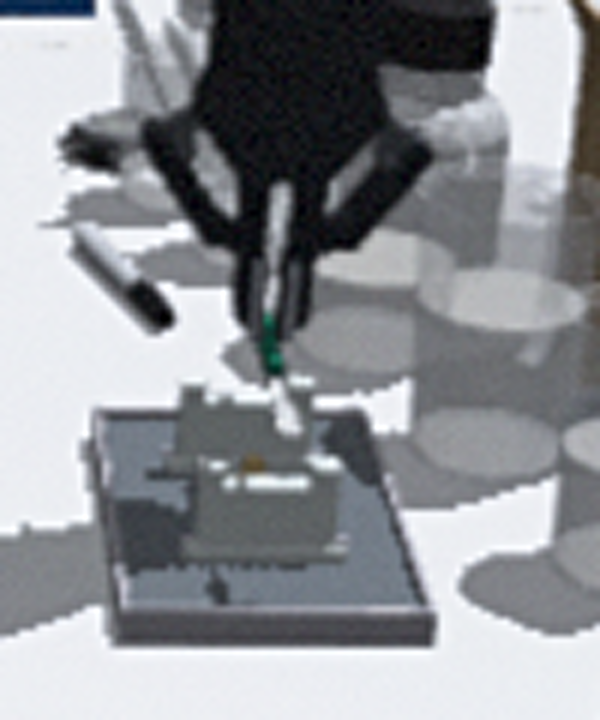

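The spatula is parallel to the tray and centred between the notch posts at (273,188) and (375,188), and the weight still stands. Lowering.

Request:
step_arm(
  series=[
    [[-0.06,0.6,-0.05],0],
  ],
)

```text
time: 21.0
tcp_pos: [0.5809, 0.0567, 0.0709]
ee_rot: [0.701, -0.698, 0.11, -0.096]
ft_force: [-0.8, 0.7, -0.4]
opening: 0.0065
```

```bash
python3 - <<'E'
from h import *
from plant import *
for i in range(6):w=read_camera("wrist")
s=sense();plan(s,[.579,.056,.052],-16.8);cv2.imwrite("pics/w25.png",w["color"][:,:,::-1])
a=read_camera("scene");crop(a["color"],260,150,390,260,6,"pics/a25.png")
E
```

```text
t 21.3 tcp [0.579  0.0563 0.0695] open 0.0066 yaw -16.78 tilt 1.46 j7 -0.64 f [ 0.   0.2 -1. ]
shift [ 0.01  0.44 -0.01]
turn 0.0
```

View pics/w25.png

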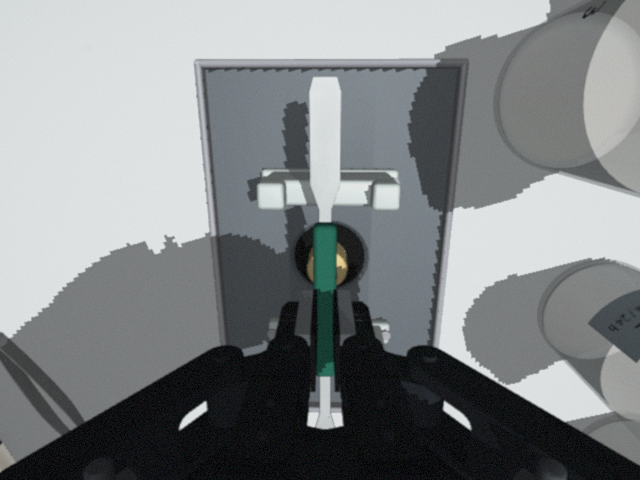

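View pics/a25.png

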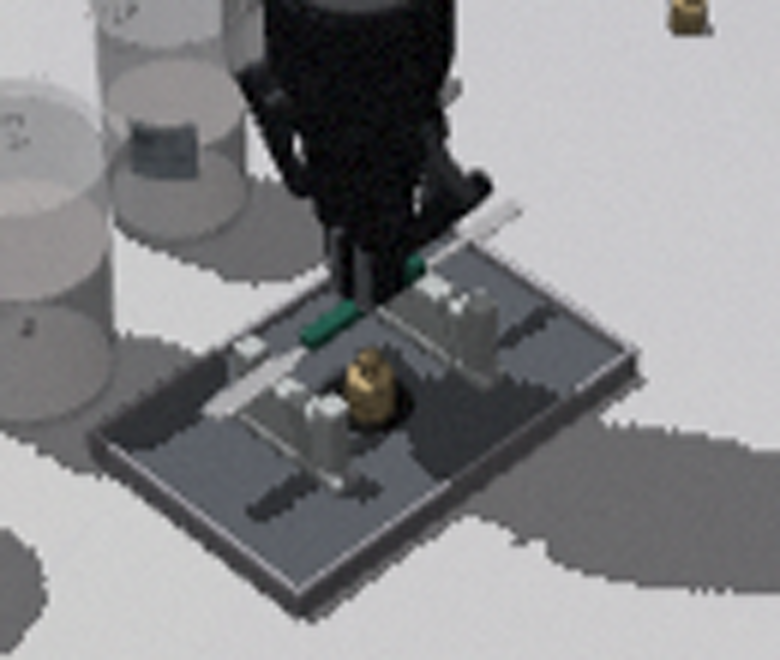

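Request:
step_arm(
  series=[
    [[0,0.4,0],0],
  ],
)

```text
time: 21.48
tcp_pos: [0.5807, 0.0569, 0.0551]
ee_rot: [0.701, -0.698, 0.11, -0.096]
ft_force: [0.2, 0.0, -0.8]
opening: 0.0065
```

```bash
python3 - <<'E'
from h import *
from plant import *
for i in range(6):w=read_camera("wrist")
s=sense();plan(s,[.579,.056,.051],-16.8);cv2.imwrite("pics/w26.png",w["color"][:,:,::-1])
b=read_camera("side");crop(b["color"],345,210,425,290,8,"pics/b26.png")
E
```

```text
t 21.775 tcp [0.5786 0.0565 0.0535] open 0.0068 yaw -16.77 tilt 1.46 j7 -0.65 f [ 0.6 -0.8 -0.6]
shift [ 0.02  0.06 -0.01]
turn 0.0
```

View pics/b26.png

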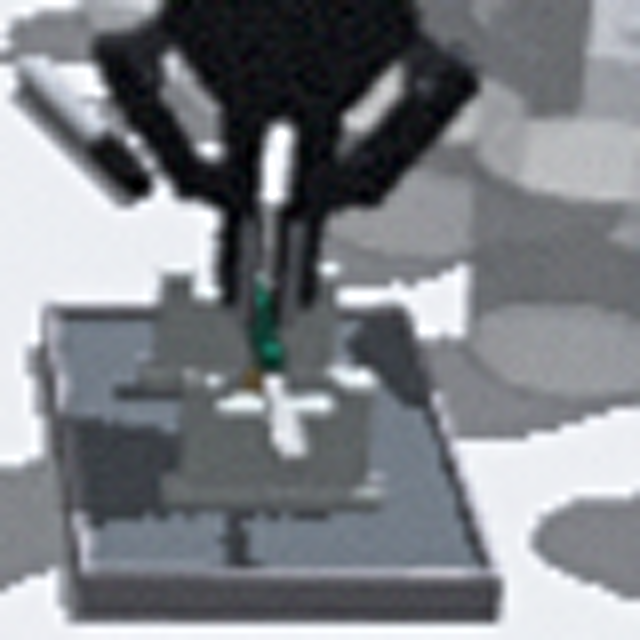

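Lower about 3 mm more to feel contact.

Request:
step_arm(
  series=[
    [[0,0.06,0],0],
  ],
)

```text
time: 21.95
tcp_pos: [0.579, 0.0565, 0.0516]
ee_rot: [0.7, -0.698, 0.112, -0.095]
ft_force: [-1.5, -0.2, 11.3]
opening: 0.0068
```

```bash
python3 - <<'E'
from h import *
from plant import *
for i in range(4):w=read_camera("wrist")
s=sense();plan(s,[.579,.056,.05],-16.8);cv2.imwrite("pics/w27.png",w["color"][:,:,::-1])
E
```

```text
t 22.15 tcp [0.579  0.0565 0.0517] open 0.0065 yaw -16.77 tilt 1.4 j7 -0.65 f [0.4 0.3 2.5]
shift [ 0.    0.04 -0.01]
turn 0.0
```

View pics/w27.png

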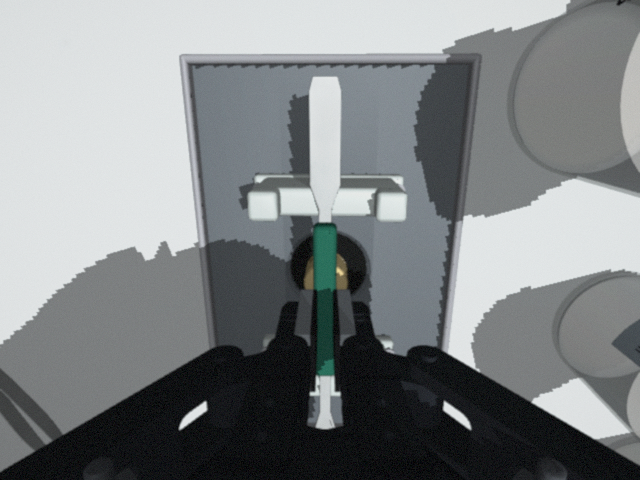

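Contact at the height expected from the weight's seating. Releasing.

Request:
step_arm(
  series=[
    [[0,0,0],0],
    [[0,0,0],0],
    [[0,0,0],0],
  ],
  jaw=-0.3,
)

```text
time: 22.52
tcp_pos: [0.5786, 0.0565, 0.0512]
ee_rot: [0.7, -0.699, 0.112, -0.094]
ft_force: [-0.3, -0.1, 0.1]
opening: 0.0302
```

```bash
python3 - <<'E'
from h import *
from plant import *
for i in range(4):w=read_camera("wrist")
s=sense();plan(s,[.579,.056,.05],-16.8);cv2.imwrite("pics/w28.png",w["color"][:,:,::-1])
E
```

```text
t 22.725 tcp [0.5787 0.0565 0.0513] open 0.0299 yaw -16.77 tilt 1.43 j7 -0.65 f [-0.3  0.  -0.6]
shift [ 0.01  0.03 -0.01]
turn 0.0
```

View pics/w28.png

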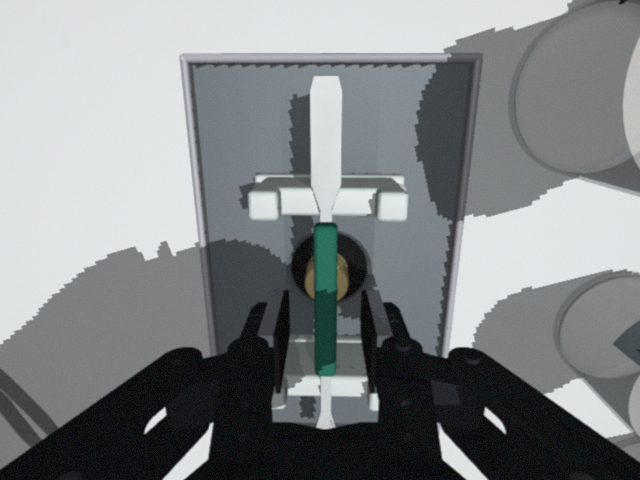

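The spatula rests in both notches with clear gaps to the pads. Retreating up.

Request:
step_arm(
  series=[
    [[0,-0.3,0],0],
    [[0,-0.6,0],0],
    [[0,-0.9,0],0],
    [[0,-0.9,0],0],
    [[0,-0.5,0],0],
  ],
)

```text
time: 23.35
tcp_pos: [0.5811, 0.0557, 0.1845]
ee_rot: [0.7, -0.699, 0.112, -0.093]
ft_force: [-0.3, 0.3, -0.3]
opening: 0.0297
```

```bash
python3 - <<'E'
from h import *
from plant import *
for i in range(6):w=read_camera("wrist")
s=sense();plan(s,[.579,.056,.2],-16.8);cv2.imwrite("pics/w29.png",w["color"][:,:,::-1])
a=read_camera("scene");crop(a["color"],260,150,390,260,6,"pics/a29.png")
b=read_camera("side");crop(b["color"],345,220,425,290,8,"pics/b29.png")
z=.0525
E1=wray(w,s,0,0,z)
pickle.dump((s,w,a,b),open("st29.pkl","wb"))
E
```

```text
t 23.65 tcp [0.579  0.055  0.1799] open 0.0301 yaw -16.74 tilt 1.91 j7 -0.59 f [-0.2  0.2 -0.2]
shift [-0.02 -0.5   0.02]
turn 0.1
```

View pics/w29.png

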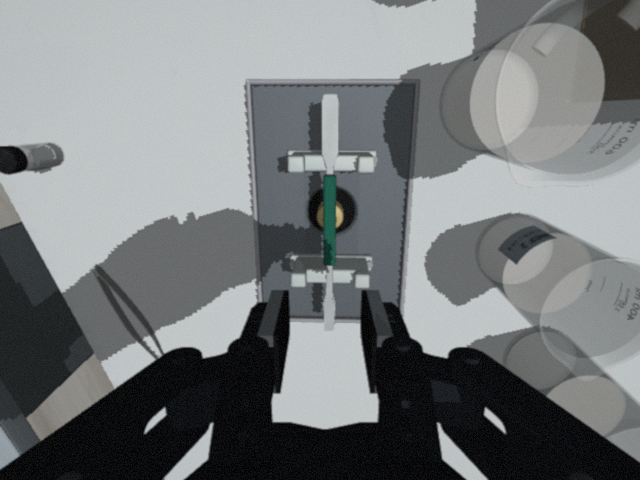

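View pics/a29.png

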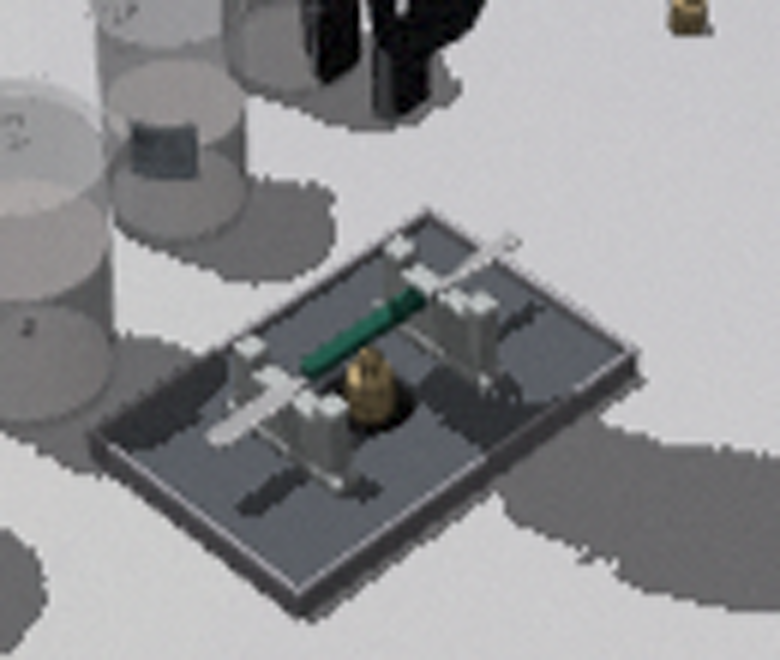

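View pics/b29.png

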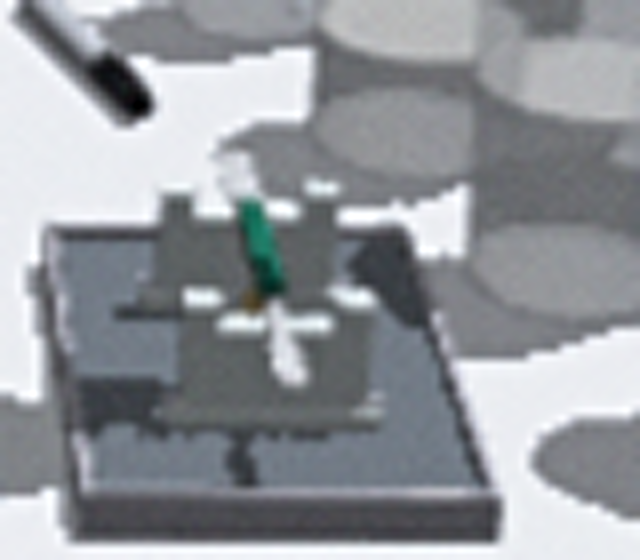

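```bash
python3 - <<'E'
from h import *
s,w,a,b=pickle.load(open("st29.pkl","rb"))
E1=wray(w,s,331,95,.05);E2=wray(w,s,329,329,.05);m=(E1+E2)/2
P=[wray(w,s,u,v,.0575) for u,v in[(295,163),(368,163),(297,276),(363,276)]]
k=np.mean(P,0);d=(P[0]+P[1]-P[2]-P[3])/2;ang=lambda d:np.degrees(np.arctan2(d[1],d[0]))
print(np.linalg.norm(E1-E2),ang(E1-E2),ang(d),np.linalg.norm(d))
t=np.radians(-16.8);R=np.array([[np.cos(t),-np.sin(t)],[np.sin(t),np.cos(t)]])
for K in(k[:2],np.array([.579,.056])):print(K,"sp in kit",R.T@(m[:2]-K))
E
python3 -c "
from plant import *
print(close_job(),sense()['time'])"
```

```text
0.18377529462664247 73.04281219812027 72.81901771278406 0.08680537279154614
[0.57937482 0.05850594] sp in kit [-0.00065853 -0.00296353]
[0.579 0.056] sp in kit [-0.001024   -0.00045621]
the job is handed in; nothing more can be done
the job is handed in; nothing more can be done
```

The job is done and handed in at about 23.7 s of the 48 s allowed; no verdict came back. The largest brass weight was stood in the steel tray's round recess and released first. The green-handled spatula was then laid across both bracket notches over it, and the arm pulled back up about 13 cm clear.

**Last checks:**
- **Weight:** the pictures show it upright inside the recess.
- **Spatula:** it lies flat in both notches, about 1 mm across and 0–3 mm along from the recess centre, and parallel to the tray within about 0.3°.
- **Contact:** the fingers are clear of everything, and the force reading is about zero.

**Things that went wrong or disagreed:**
- **Fingertip position:** the fingertips appeared almost level with the reported TCP, not 19 mm ahead of it. My first grasp therefore closed on air above the weight without disturbing it. I corrected this from the camera pictures.
- **Opening reading:** the reported finger opening was about 3 mm below the width of each part gripped.
- **Tool tilt:** the tool drifted to about 2° of tilt, with no visible effect on the result.
- **Tray floor height:** contact put it about 2 mm higher than I had assumed (0.0065 m rather than 0.0045 m).

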